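Close the split soap mould and clamp it with its over-centre latch

TASK

The two-bar wooden soap mould on the counter stands open: slide its loose half fully home against the fixed half, swing the wire bail of the latch over onto the keeper and draw it back until its bar bites under the keeper's hooked lip, then press the lever over past centre until it lies fully down and holds the mould clamped by itself. Feel your way and go gently: do not ram the halves, haul on the bail or slam the lever. Leave the other things on the counter where they are.

Things in the scene. Friction and masses are not known exactly. Their poses are not given: they have to be found in the camera images.
- mould: Split mould of light wood on a brown board (200 x 186 mm, top z = 16); fixed. Origin: on the counter under the middle of the parting line; +x from the loose half (nearer the robot) to the fixed half, +y along the parting line, z up; all mm below are in this frame. Each half is 58 (x) x 162 x 44 mm, top z = 60: fixed half x = 0 to 58, loose half x = -58 to 0 when shut.
- parting_top (a point): Top of the parting line, z = 60, y = 0. Each half has a middle land (top z = 60; 30 mm wide on the fixed half, 22 mm on the loose one) that carries the latch, with an open pocket on either side of it (to y = 69 and 49 mm in x from the parting line, floor z = 24), so fingertips can dip beside the latch. The steel draw latch works in the plane y = 0.
- rod_post (a point): Top (z = 52) of one of two wooden posts, 10 x 14 mm, at x = -110, y = 75 and -75, that hold the steel guide rods (z = 42) in front of the loose half.
- half_front (a point): Middle of the loose half's plain outer face, which looks to the mould's -x, at z = 34; free to push between the two posts. This outer wall (9 mm thick) is 60 high but has a finger notch in its middle, y = -34 to 34, whose floor is at z = 50.
- half (a joint): Loose half's slide on its rods: 0 = shut against the fixed half (a hard stop); positive = gap between the halves in m, opening toward the mould's -x. About 4 N of friction; it stays where it is left.
- lever_pivot (a point): Latch lever's pivot on the fixed half, at x = 26, y = 0, z = 73; the lever turns about the mould's y axis.
- lever (a joint): Latch lever, rad. 0 = open stop, handle 115 degrees up from +x, leaning to the loose half; grows as it is pressed over toward +x and down (handle's angle above +x = 115 degrees minus value). Dead centre 1.81, home stop 1.955. Stays where left. With the bail hooked, springs resist with 2 to 11 N at 38 mm from the pivot, most at 1.3 to 1.7; past centre they hold it down.
- lever_handle (a point): On the face of the lever to be pressed, 38 mm from the pivot along the handle and 4.5 mm off its axis (the face that is the top when it lies home). Steel strip 22 mm wide, tip 50 mm from the pivot. x axis along the handle to its tip.
- bail (a joint): Wire bail's hinge, on a pin through the lever 16 mm from its pivot. Value = angle, rad, from the handle's direction to the bail's (pin to bar), growing toward the keeper: bail's angle above +x = handle's angle + value. Stiff: it stays where put and turns along with the lever, so unless its bar bites under the keeper's lip it lifts off as the lever is thrown.
- bail_bar (a point): Centre of the bail's end bar, 61 mm from its pin. U of 5 mm round steel wire, 35 mm wide over both legs (along y), straddling the lever; can be gripped across the legs at the bar. x axis from pin to bar. With the bar down on the keeper's plate, drawing it toward +x takes about 4 N and turns the lever to 0.4 to 1.1 before it bites.
- keeper_seat (a point): Nominal centre of the bail's bar when seated under the keeper's lip: x = -24 (mould shut), z = 63. The keeper moves with the loose half, and being screwed through slots it may truly sit up to 3.5 mm nearer or farther in x. Plate 20 mm wide, let in flush with the land; hook 18 mm wide, leaning to -x, top z = 74.
- keeper_lip (a point): Nominal outermost edge of the hook's lip, about 1.3 mm farther out (-x) than the seat and with the same error of up to 3.5 mm. The bar goes down to the plate only if its centre is 2.5 mm or more outside the true lip; about x = -37 is the bail's reach, and it is caught only when drawn back to within 1.5 mm of its true seat.
- bail_loop (a joint): Stretch of the two springs in the bail's legs, m: 0 = slack (6 N per mm); about 0.0015 to 0.008 when the latch is clamped, 0 if the lever was closed without the bail hooked.

How it is judged (in metres and radians):
On the way, in this order (a step that is already met when the one before it is completed fails the run):
1. the loose half is fully home (value of joint half below 0.0015 m), for 0.2 s.
2. the bail's bar lies down under the keeper's lip with the mould shut (value of joint half below 0.0015 m and x of bail_bar in the frame of mould between -0.0305 and -0.017 m and z of bail_bar in the frame of mould below 0.069 m), for 0.2 s.
At the end, for the whole second after the job is handed in: The loose half is shut to within 1.5 mm, the bail's bar is down on the keeper with the bail's springs drawn by more than 1 mm, and the lever is past centre, within 0.04 rad of lying home, at rest and let go (value of joint half below 0.0015 m and value of joint lever above 1.915 rad and velocity of joint lever below 0.05 rad/s and value of joint bail_loop above 0.001 m and z of bail_bar in the frame of mould below 0.069 m); the robot touches nothing.
It fails at once if the loose half was rammed: pressed with over 35 N (contact force between the fingers and half above 35 N).
It fails at once if the lever was slammed: pressed with over 35 N (contact force between the fingers and lever_c1 above 35 N or contact force between the fingers and lever_c2 above 35 N).
It fails at once if the bail was hauled against the keeper by hand with over 20 N (contact force between the fingers and bail_loop above 2 N and contact force between bail_loop and keeper above 20 N).
It fails at once if something else on the counter was moved by over 3 cm (distance of any of bar_plain, bar_round, weight, price_stand, felt_marker, carton_low, carton_top, scoop from where it was at the start of the episode above 0.03 m).
It also fails if it takes over 72 s, if anything falls off the work surface, if the arm or the gripper's body presses on something with over 40 N, if the wrist force passes 120 N, or if a joint passes its speed limit or range.

ROBOT

A 6-joint arm with a two-finger parallel gripper is mounted at the origin on a cart in front of the work surface, level with it; the furniture and walls round the work are solid. World frame = base frame: x ahead of the robot, y to its left, z up, the work surface at z = 0. Lengths are in m, angles in degrees, forces in N, time in s.
With the tool pointing down it reaches from about 0.3 to 0.75 m from the base axis. Payload 8.5 kg.
Tool frame: the origin (TCP) lies at the very end of the fingers, on their centre line; the grasp point (between the pads) lies 19 mm behind it; z points along the fingers, y is the direction in which the jaws open and shut (so a half turn about z gives the same grasp; the last joint's range is limited). The gripper opens to 85 mm and grips with 20 to 120 N. Pads are 22 mm wide; open, the fingers measure 114 mm over their backs; the gripper's body (76 mm by 85 mm) begins 54 mm behind the grasp point. The pads swing forward as they close: fully open they stand 13 mm farther back than shut.
Start: joints at [55.445, 21.807, 74.336, -0, 83.858, -12.336], TCP at [0.208, 0.509, 0.201] pointing down, gripper open.
Joint ranges: [-178.18, 178.18], [-50.72, 133.34], [12.68, 142.11], [-81.47, 261.47], [9.98, 163.14], [-165.26, 165.26]. Speed limits (degrees/s): [136.94, 136.94, 180, 180, 180, 180].

INTERFACE

Orientations are given as a 3x3 rotation matrix whose columns are the frame's x, y, z axes.
In Python, from rig import env, vision, close_job, spotter gives the robot as it stands. The module is installed in compiled form; this text tells all that it offers.
- The arm moves only by the tool jog_arm, never from a script. Its argument "plan" is a list that holds one entry, the list of rows, each a list of 6 numbers: the shift along the tool's x, y, z in units of 40 mm (1.0 is 40 mm), then the turn, a rotation vector about the tool's x, y, z in units of 0.15 rad (1.0 is 0.15 rad). A call has 1 to 10 rows; each row shifts and turns the commanded pose from where the row before left it, along the tool's axes as they then stand; what a row does not reach is not made up. A row lasts 1/10 s, in which the tool goes at most 50 mm and 8.59 degrees, less where a joint would pass 70% of its speed; a pose out of reach is approached as far as the arm can. A call with a number of a shift or a turn outside -1 to 1 is refused whole. A call with a gripper value outside its range is refused whole. "grip" is the opening, from -1 (shut) to 1 (fully open), set as the call begins (left out, the last holds). The fingers move at their own pace and stop on an object; "squeeze" is the grip in N (left out, the last holds). Time passes only in rows, so rows that do not move let the fingers close. It gives the time, the measured TCP pose, the force and the opening at its end, in the units of the state.
- env.observe(): the state, without advancing time (a new reading comes with each control period).
- vision.get_image(name): name is "scene" or "top" or "wrist"; returns (picture, depth): 384x512x3 uint8, red, green, blue; 384x512 float32, m along the optical axis (not along the pixel's ray), 0 where there is no reading.
- vision.camera_info(name): a dict with "fx", "fy", "cx", "cy" (pixels), "rvec" (rotation vector, rad) and "tvec" (3), from world to camera coordinates, as OpenCV has them. Camera axes: x right, y down, z forward; pixel columns grow to the right and rows downward; lengths in m; the calibration is good to about 2 mm. A picture is of the moment at which its call begins: read the wrist's pose just before it. camera_info takes no time and is no camera call; for the wrist camera it gives the pose at the moment of the call.
- close_job(): hands the job in, once; it reports no verdict.
Trained networks look in the newest picture that a camera, given by its name, has taken for a name from the list of things; names that differ only in an ending like _2 or _b are one class to them, and where a whole thing is asked for, a point or a joint stands for the part that bears it (a point fixed in the world has none). Each returns a list of dicts, best first, with "score" (0 to 1); they miss things now and then, are a little off and sometimes report something else, mostly with a low value. They report only what shows in the picture. A call takes as long as a camera call.
- spotter.trace(camera, query): "pixels" (384x512 bool, what is visible of it) and "rect" ([left, top, right, bottom] in pixels, round what is visible of it).
The state is a dict: "time_s": time; "q": joint angles; "qvel": joint speeds; "joint_efforts": joint torques, N m; "position": TCP position; "tool_rot": TCP orientation; "ft_force": force on the tool from outside, world axes, zero at the start; "wrist_torque": the same for the moment, N m; "grip_width": finger opening in m.
Only numpy, scipy, OpenCV 4.12 (cv2) and the standard library are available. Lean on these libraries where they do the work, as an engineer would, in place of code of your own. Each camera call takes 0.05 s, during which the arm holds its last target.

## Working session

There is one attempt and no reset: what is moved stays moved. The work goes in short steps, Python scripts to look and compute and a tool call to move; the robot and the scene stay as the last step left them, time stands still between calls to the robot, and variables do not carry over. Pictures are saved under pics/ and viewed, and the job is handed in when it is done.

Besides the shell and the picture viewer there is one more tool, called as name(argument=value, ...) on one line, values as JSON. jog_arm: Moves the arm, as the interface text tells. Its arguments: {"type":"object","properties":{"plan":{"type":"array"},"grip":{"type":"number"},"squeeze":{"type":"number"}},"required":["plan"]}

```bash
mkdir -p pics; ls; cat > h.py <<'E'
import numpy as np, cv2
from rig import env, vision, close_job, spotter
def snap(cam,name,scale=1.5):
    im,d=vision.get_image(cam)
    cv2.imwrite('pics/'+name,cv2.resize(im[:,:,::-1],None,fx=scale,fy=scale,interpolation=cv2.INTER_CUBIC))
    ci=vision.camera_info(cam)
    np.savez('pics/'+name+'.npz',im=im,d=d,**{k:np.array(v) for k,v in ci.items()})
    return im,d,ci
def pts(d,ci):
    R,_=cv2.Rodrigues(np.array(ci['rvec'],float)); t=np.array(ci['tvec'],float).reshape(3)
    v,u=np.mgrid[:d.shape[0],:d.shape[1]]
    P=np.stack([(u-ci['cx'])/ci['fx']*d,(v-ci['cy'])/ci['fy']*d,d],-1)
    return (P-t)@R   # R^T (P-t)
def proj(X,ci):
    R,_=cv2.Rodrigues(np.array(ci['rvec'],float)); t=np.array(ci['tvec'],float).reshape(3)
    p=np.atleast_2d(X)@R.T+t
    return np.stack([p[:,0]/p[:,2]*ci['fx']+ci['cx'],p[:,1]/p[:,2]*ci['fy']+ci['cy']],-1)
E
python3 - <<'E'
from h import *
for c in ['scene','top']:
    im,d,ci=snap(c,c+'0.png')
    print(c,{k:np.round(v,3) for k,v in ci.items()})
s=env.observe(); print({k:np.round(v,3).tolist() for k,v in s.items()})
E
```

```text
pics
scene {'fx': np.float64(394.765), 'fy': np.float64(394.765), 'cx': np.float64(259.261), 'cy': np.float64(195.307), 'rvec': array([ 0.917, -2.584,  0.943]), 'tvec': array([0.506, 0.279, 0.768])}
top {'fx': np.float64(426.899), 'fy': np.float64(426.899), 'cx': np.float64(259.03), 'cy': np.float64(191.791), 'rvec': array([ 2.131, -2.151,  0.191]), 'tvec': array([0.113, 0.537, 0.869])}
{'time_s': 0.1, 'q': [55.446, 21.837, 74.377, 0.001, 83.86, -12.335], 'qvel': [-0.008, -0.091, -0.254, 0.031, 0.019, 0.02], 'joint_efforts': [0.002, -44.922, -23.166, -0.0, 0.004, -0.0], 'position': [0.208, 0.509, 0.2], 'tool_rot': [[-0.926, 0.378, -0.001], [0.378, 0.926, -0.001], [0.0, -0.001, -1.0]], 'ft_force': [-0.502, -0.145, 0.276], 'wrist_torque': [-0.031, 0.006, -0.004], 'grip_width': 0.085}
```

View pics/scene0.png

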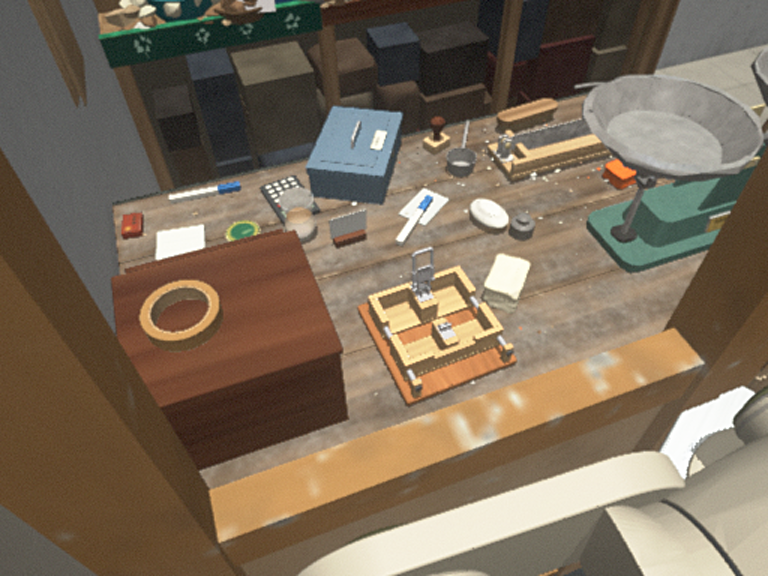

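View pics/top0.png

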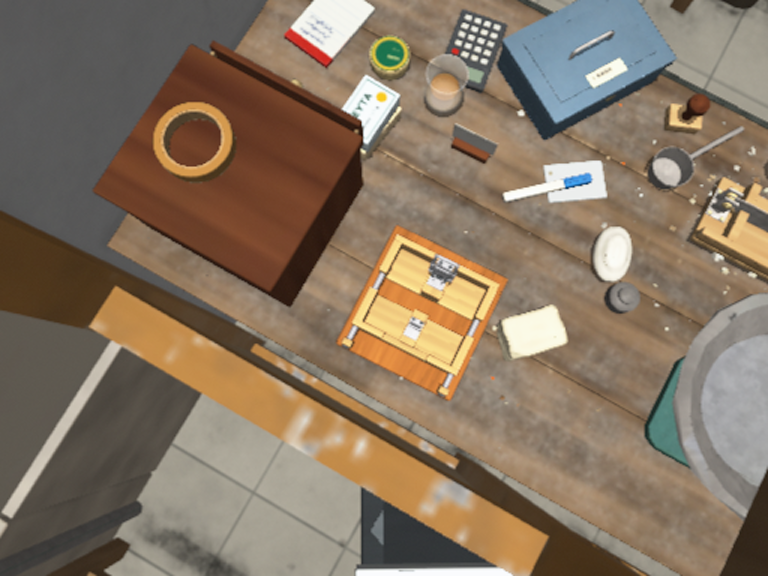

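The scene shows the mould at about (440,340) with its bail up. In the top view it is centred at about (425,310), with the latch at (440,270) and the keeper at (413,327). Next I measure its pose.

```bash
python3 - <<'E'
from h import *
for c in ['scene','top']:
    im,d,ci=snap(c,c+'1.png',1)
    P=pts(d,ci)
    np.savez(f'pics/P_{c}.npz',P=P,im=im)
    print(c,'tcp px',proj(env.observe()['position'],ci), 'base',proj([0,0,0.],ci))
    for q in ['mould','parting_top','rod_post','half_front','half','lever_pivot','lever_handle','lever','bail_bar','bail','keeper_seat']:
        r=spotter.trace(c,q)
        for x in r[:2]:
            m=x['pixels']; pp=P[m&(d>0)]
            print(q,round(x['score'],2),np.round(x['rect']),m.sum(),np.round(np.median(pp,0),3) if len(pp) else None)
E
```

```text
scene tcp px [[277.18915228 505.17680896]] base [[519.34049    338.86304904]]
mould 0.75 [239. 168. 342. 268.] 6034 [0.501 0.073 0.026]
parting_top 0.58 [240. 165. 346. 271.] 6142 [0.501 0.072 0.026]
rod_post 0.75 [238. 166. 340. 270.] 6159 [0.502 0.072 0.026]
rod_post 0.2 [275. 164. 288. 182.] 84 [0.561 0.034 0.14 ]
half_front 0.84 [259. 202. 336. 255.] 1821 [0.472 0.084 0.043]
half 0.75 [258. 206. 332. 252.] 1852 [0.472 0.084 0.043]
lever_pivot 0.85 [242. 160. 344. 270.] 6056 [0.501 0.072 0.026]
lever_handle 0.76 [275. 166. 291. 192.] 258 [0.553 0.04  0.11 ]
lever 0.57 [275. 165. 291. 190.] 175 [0.551 0.041 0.105]
bail 0.68 [275. 164. 288. 191.] 123 [0.557 0.04  0.123]
keeper_seat 0.7 [257. 202. 335. 251.] 1779 [0.471 0.084 0.044]
top tcp px [[ 16.95289682 377.16591423]] base [[314.58023689 455.73536867]]
mould 0.61 [223. 150. 341. 264.] 7767 [0.506 0.059 0.023]
parting_top 0.67 [225. 151. 338. 267.] 7431 [0.506 0.059 0.023]
rod_post 0.67 [224. 151. 338. 264.] 7593 [0.506 0.059 0.023]
rod_post 0.47 [234. 192. 314. 249.] 2138 [0.475 0.075 0.026]
half_front 0.71 [235. 192. 317. 252.] 2223 [0.474 0.074 0.026]
half 0.9 [234. 191. 316. 249.] 2136 [0.475 0.074 0.026]
lever_handle 0.43 [285. 168. 305. 186.] 146 [0.551 0.037 0.119]
lever 0.55 [288. 169. 303. 187.] 229 [0.553 0.035 0.108]
bail_bar 0.52 [284. 171. 308. 187.] 201 [0.552 0.035 0.113]
bail_bar 0.43 [287. 169. 306. 184.] 59 [0.558 0.039 0.149]
bail 0.59 [284. 168. 303. 189.] 102 [0.555 0.033 0.131]
keeper_seat 0.7 [235. 192. 315. 248.] 2082 [0.475 0.076 0.026]
keeper_seat 0.44 [287. 170. 304. 182.] 48 [0.558 0.041 0.15 ]
```

```bash
python3 - <<'E'
import numpy as np,cv2
z=np.load('pics/P_top.npz'); P=z['P']; im=z['im']
for name,reg in [('top',(210,150,350,270))]:
    a,b,c,d=reg
    cv2.imwrite('pics/topcrop.png',cv2.resize(im[b:d,a:c,::-1],None,fx=5,fy=5,interpolation=cv2.INTER_CUBIC))
    Z=P[b:d,a:c,2]
    print(np.histogram(Z,bins=np.arange(-.01,.16,.005)))
z=np.load('pics/P_scene.npz'); im=z['im']
cv2.imwrite('pics/scenecrop.png',cv2.resize(im[150:275,230:360,::-1],None,fx=5,fy=5,interpolation=cv2.INTER_CUBIC)[:600])
E
```

```text
(array([  36, 4693, 3091,   60, 1232, 1813, 1785,  522,   68,  197,  378,
        284,  167,  847,  629,   15,   40,   31,    9,   14,   21,   20,
         20,   15,   30,   14,   32,    8,    4,    8,    3,   17,   29]), array([-0.01 , -0.005,  0.   ,  0.005,  0.01 ,  0.015,  0.02 ,  0.025,
        0.03 ,  0.035,  0.04 ,  0.045,  0.05 ,  0.055,  0.06 ,  0.065,
        0.07 ,  0.075,  0.08 ,  0.085,  0.09 ,  0.095,  0.1  ,  0.105,
        0.11 ,  0.115,  0.12 ,  0.125,  0.13 ,  0.135,  0.14 ,  0.145,
        0.15 ,  0.155]))
```

View pics/topcrop.png

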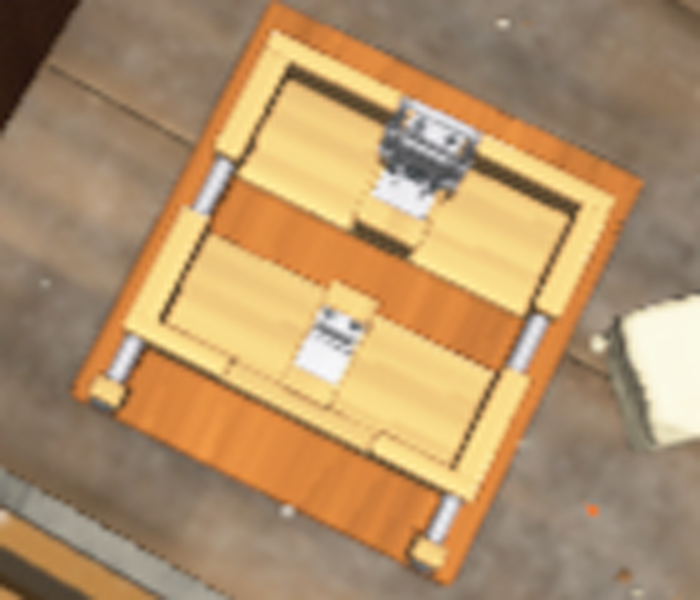

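View pics/scenecrop.png

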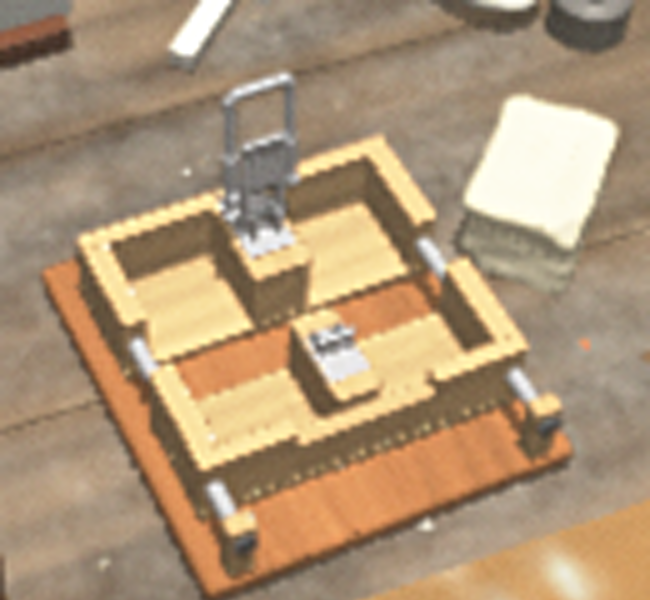

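```bash
cat > fit.py <<'E'
from h import *
from scipy.optimize import minimize
z=np.load('pics/P_top.npz'); P=z['P'][145:275,205:355].reshape(-1,3)
zs=np.load('pics/P_scene.npz'); P2=zs['P'][150:280,225:365].reshape(-1,3)
def fit(P,lab):
    # wall tops z~60
    out={}
    B=P[(P[:,2]>0.009)&(P[:,2]<0.075)&(P[:,0]>0.35)&(P[:,0]<0.68)&(P[:,1]>-0.1)&(P[:,1]<0.22)]
    (c,sz,ang)=cv2.minAreaRect(((B[:,:2])*1000).astype(np.float32)); print(lab,'board rect',c,sz,ang)
    T=P[(P[:,2]>0.052)&(P[:,2]<0.067)&(P[:,0]>0.35)&(P[:,0]<0.68)&(P[:,1]>-0.1)&(P[:,1]<0.22)]
    print('top z',np.median(T[:,2]),len(T))
    return B,T
if __name__=='__main__':
    for l,Q in [('top',P),('scene',P2)]: 
        B,T=fit(Q,l)
        # grid plots
        g=np.zeros((480,600,3),np.uint8)
        for p in Q:
            u=int((0.16-p[1])*2000+0); v=int((0.65-p[0])*2000)
            if 0<=u<600 and 0<=v<480:
                h=int(np.clip(p[2]/0.08,0,1)*255); g[v,u]=cv2.applyColorMap(np.uint8([[h]]),cv2.COLORMAP_JET)[0,0]
        cv2.imwrite(f'pics/h_{l}.png',g)
E
python3 fit.py
```

```text
top board rect (508.93310546875, 62.195289611816406) (284.27685546875, 314.51275634765625) 0.23154316842556
top z 0.05951373747076211 1588
scene board rect (520.1318969726562, 48.735382080078125) (280.5538024902344, 288.8911437988281) 8.310694694519043
top z 0.05948494698534995 1267
```

```bash
cat > fit2.py <<'E'
from h import *
from scipy.optimize import differential_evolution, minimize
def model(x,y,g,bx):
    ay=np.abs(y); z=np.zeros_like(x)
    z=np.where((x>bx)&(x<bx+200)&(ay<93),16.,z)
    z=np.where((np.abs(x+110)<5)&(np.abs(ay-75)<7),52,z)
    f=(x>0)&(x<58)&(ay<81); z=np.where(f,60,z)
    z=np.where((x>0)&(x<49)&(ay>15)&(ay<69),24,z)
    X=x+g
    z=np.where((X<0)&(X>-58)&(ay<81),60,z)
    z=np.where((X<0)&(X>-49)&(ay>11)&(ay<69),24,z)
    z=np.where((X<-49)&(X>-58)&(ay<34),50,z)
    return z
def cost(p,Q):
    cx,cy,a,g,bx=p; c,s=np.cos(a),np.sin(a)
    dx=Q[:,0]*1000-cx; dy=Q[:,1]*1000-cy
    x=c*dx+s*dy; y=-s*dx+c*dy
    m=np.hypot(x+30,y)<170
    e=np.abs(Q[:,2]*1000-model(x,y,g,bx))
    e=np.where((np.abs(y)<22)&(Q[:,2]>.062),0,e)
    e=np.minimum(e,15)
    # outside box points ignored unless near
    e=np.where((x<-135)|(x>95)|(np.abs(y)>108),2,e)
    return e.mean()
res={}
for l in ['top','scene']:
    P=np.load(f'pics/P_{l}.npz')['P']
    Q=P[(P[...,2]>-.02)&(P[...,2]<0.17)&(P[...,0]>0.3)&(P[...,0]<0.72)&(P[...,1]>-0.15)&(P[...,1]<0.27)]
    if l=='scene': pass
    b=[(460,580),(0,110),(-0.9,0.9),(0,60),(-140,-100)]
    r=differential_evolution(cost,b,args=(Q,),seed=1,popsize=15,maxiter=150,tol=1e-8)
    print(l,len(Q),np.round(r.x,3),np.degrees(r.x[2]),r.fun)
E
python3 fit2.py
```

```text
top 32286 [ 5.26515e+02  4.97040e+01 -4.72000e-01  2.70500e+01 -1.18135e+02] -27.029807675642886 2.0434938296823346
scene 20669 [ 5.28171e+02  5.23290e+01 -4.77000e-01  2.64800e+01 -1.18067e+02] -27.322578834056877 2.929192124796702
```

View pics/wrist0.png

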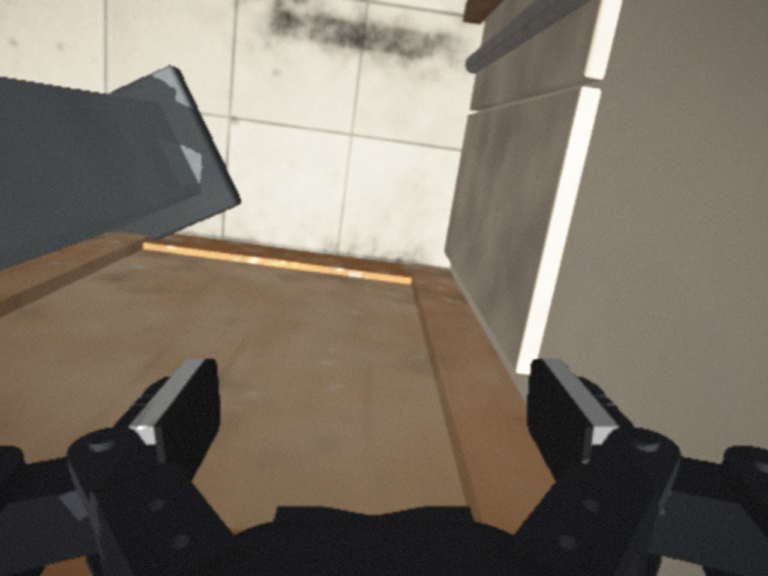

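```bash
python3 - <<'E'
from h import *
n=np.array([0.852,-0.523]);u=np.array([0.523,0.852])
for l in ['top','scene']:
    z=np.load(f'pics/P_{l}.npz'); P=z['P'].reshape(-1,3); im=z['im'].reshape(-1,3)
    ci=vision.camera_info(l); R,_=cv2.Rodrigues(ci['rvec']); print(l,'cam',-R.T@ci['tvec'].ravel(), 'fwd',R[2])
    N=P[:,:2]@n; S=P[:,:2]@u
    for z0 in np.arange(0,0.9,0.06):
        k=(P[:,2]>=z0)&(P[:,2]<z0+.06)&(N<0.33)
        if k.sum()<5: continue
        # cluster by s bins
        for s0 in np.arange(-0.5,1.0,0.1):
            j=k&(S>=s0)&(S<s0+.1)
            if j.sum()>8: print(f'z {z0:.2f} s {s0:.1f}: n {np.percentile(N[j],2):.3f}..{np.percentile(N[j],98):.3f} s {np.percentile(S[j],2):.3f}..{np.percentile(S[j],98):.3f} cnt {j.sum()} rgb {np.median(im[j],0)}')
E
```

```text
top cam [0.3878981  0.12022257 0.94399716] fwd [ 0.16466631 -0.01340119 -0.98625829]
z 0.00 s -0.3: n 0.286..0.327 s -0.227..-0.201 cnt 111 rgb [147. 123.  99.]
z 0.00 s -0.2: n 0.272..0.329 s -0.198..-0.102 cnt 617 rgb [145. 123. 101.]
z 0.00 s -0.1: n 0.245..0.329 s -0.098..-0.002 cnt 650 rgb [153. 129. 104.]
z 0.00 s -0.0: n 0.117..0.328 s 0.003..0.098 cnt 780 rgb [158.  132.5 108. ]
z 0.00 s 0.1: n 0.057..0.329 s 0.102..0.197 cnt 774 rgb [160. 135. 113.]
z 0.00 s 0.2: n 0.222..0.329 s 0.202..0.298 cnt 883 rgb [169. 134. 101.]
z 0.00 s 0.3: n 0.221..0.329 s 0.302..0.397 cnt 1025 rgb [204. 132.  68.]
z 0.00 s 0.4: n 0.217..0.329 s 0.402..0.497 cnt 663 rgb [133. 114.  94.]
z 0.00 s 0.5: n 0.214..0.307 s 0.502..0.598 cnt 491 rgb [151. 129. 104.]
z 0.00 s 0.6: n 0.212..0.305 s 0.603..0.698 cnt 521 rgb [134. 112.  90.]
z 0.00 s 0.7: n 0.009..0.302 s 0.705..0.787 cnt 1472 rgb [94.  88.  82.5]
z 0.06 s -0.1: n 0.244..0.245 s -0.034..-0.001 cnt 25 rgb [71. 53. 33.]
z 0.06 s -0.0: n 0.174..0.244 s 0.009..0.097 cnt 224 rgb [73. 53. 31.]
z 0.06 s 0.1: n 0.165..0.226 s 0.104..0.198 cnt 121 rg
[... 5516 characters left out ...]
41 cnt 1556 rgb [99. 72. 45.]
z 0.48 s 0.3: n -0.051..-0.046 s 0.379..0.400 cnt 106 rgb [128.5 122.5 109. ]
z 0.48 s 0.4: n -0.071..-0.033 s 0.410..0.498 cnt 7711 rgb [187. 177. 155.]
z 0.48 s 0.5: n -0.049..-0.023 s 0.501..0.569 cnt 4097 rgb [243. 237. 218.]
z 0.48 s 0.6: n 0.143..0.223 s 0.676..0.699 cnt 3302 rgb [85. 65. 42.]
z 0.48 s 0.7: n 0.143..0.145 s 0.700..0.716 cnt 386 rgb [99. 72. 45.]
z 0.54 s 0.3: n -0.063..-0.048 s 0.382..0.400 cnt 354 rgb [151. 144. 127.]
z 0.54 s 0.4: n -0.089..-0.036 s 0.402..0.459 cnt 4677 rgb [204. 194. 170.]
z 0.54 s 0.6: n 0.144..0.223 s 0.676..0.685 cnt 1720 rgb [80. 60. 39.]
z 0.72 s 0.5: n -0.105..-0.105 s 0.563..0.563 cnt 822 rgb [109.   92.5  85. ]
```

```bash
python3 - <<'E'
from h import *
n=np.array([0.852,-0.523]);u=np.array([0.523,0.852])
z=np.load(f'pics/P_scene.npz'); P=z['P']
for v in range(280,384,16):
    for uu in range(180,512,24):
        p=P[v,uu]; N,S=p[:2]@n,p[:2]@u
        if N<0.14: print((int(uu*1.5),int(v*1.5)),np.round(p,3),'n %.3f s %.3f'%(N,S))
z=np.load(f'pics/P_top.npz'); P=z['P']
print('corner')
for v in range(200,384,16):
  for uu in range(430,512,16):
    p=P[v,uu]; print((int(uu*1.5),int(v*1.5)),np.round(p,3),end=' ')
  print()
E
```

```text
(414, 420) [0.205 0.535 0.772] n -0.105 s 0.563
(702, 420) [ 0.124 -0.063 -0.   ] n 0.139 s 0.011
(738, 420) [0.104 0.007 0.125] n 0.085 s 0.060
(666, 444) [ 0.149  0.005 -0.001] n 0.125 s 0.082
(702, 444) [ 0.111 -0.021  0.008] n 0.106 s 0.041
(738, 444) [ 0.074 -0.047  0.013] n 0.088 s -0.002
(594, 468) [0.207 0.404 0.54 ] n -0.035 s 0.452
(630, 468) [0.195 0.395 0.54 ] n -0.040 s 0.439
(666, 468) [0.183 0.382 0.533] n -0.044 s 0.421
(702, 468) [0.099 0.017 0.012] n 0.076 s 0.066
(738, 468) [0.162 0.372 0.546] n -0.056 s 0.402
(522, 492) [0.224 0.43  0.537] n -0.034 s 0.484
(558, 492) [0.213 0.422 0.539] n -0.039 s 0.471
(594, 492) [0.202 0.414 0.541] n -0.044 s 0.458
(630, 492) [0.191 0.404 0.539] n -0.049 s 0.444
(666, 492) [0.179 0.389 0.529] n -0.051 s 0.425
(702, 492) [0.168 0.385 0.538] n -0.058 s 0.416
(738, 492) [0.16  0.384 0.55 ] n -0.065 s 0.411
(450, 516) [0.241 0.456 0.536] n -0.033 s 0.515
(486, 516) [0.23  0.447 0.537] n -0.038 s 0.502
(522, 516) [0.219 0.439 0.538] n -0.043 s 0.488
(558, 516) [0.208 0.431 0.539] n -0.048 s 0.476
(594, 516) [0.197 0.416 0.527] n -0.0
[... 3117 characters left out ...]
87 -0.22   0.273] (741, 492) [ 0.284 -0.253  0.258] (765, 492) [ 0.33  -0.1    0.564] 
(645, 516) [ 0.214 -0.254 -0.002] (669, 516) [ 0.214 -0.286  0.001] (693, 516) [ 0.213 -0.322 -0.001] (717, 516) [ 0.213 -0.355  0.001] (741, 516) [ 0.262 -0.247  0.265] (765, 516) [ 0.319 -0.094  0.573] 
(645, 540) [ 0.182 -0.25  -0.001] (669, 540) [ 0.181 -0.285 -0.002] (693, 540) [ 0.181 -0.319 -0.002] (717, 540) [ 0.181 -0.353 -0.001] (741, 540) [ 0.303 -0.086  0.56 ] (765, 540) [ 0.308 -0.088  0.58 ] 
(645, 564) [-0.09  -0.619 -0.952] (669, 564) [ 0.149 -0.282 -0.001] (693, 564) [ 0.15  -0.315  0.001] (717, 564) [ 0.149 -0.349  0.   ] (741, 564) [ 0.293 -0.079  0.57 ] (765, 564) [ 0.298 -0.081  0.59 ]
```

jog_arm(plan=[[[-0.6,-0.36,0,0,0,0.1],[-0.6,-0.36,0,0,0,0.1],[-0.6,-0.36,0,0,0,0.1],[-0.6,-0.36,0,0,0,0.1],[-0.6,-0.36,0,0,0,0.1],[-0.6,-0.36,0,0,0,0.07]]], grip=-1, squeeze=20)

```text
time_s: 1.95
position: [0.304, 0.3701, 0.201]
tool_rot: [[-0.89, 0.456, 0.0], [0.456, 0.89, 0.0], [-0.0, 0.0, -1.0]]
ft_force: [-0.0, 0.2, -0.2]
grip_width: -0.0001
```

```bash
cat >> h.py <<'E'
A=np.radians(-27.15); O=np.array([0.5270,0.0508,0.0])
MR=np.array([[np.cos(A),-np.sin(A),0],[np.sin(A),np.cos(A),0],[0,0,1]])
def tom(p): return (np.asarray(p)-O)@MR*1000
def tow(m): return O+MR@(np.asarray(m)/1000.)
def st():
    s=env.observe(); R=MR.T@np.array(s['tool_rot'])
    print('t',s['time_s'],'TCPm',np.round(tom(s['position']),1),'q',np.round(s['q'],1).tolist(),'F_m',np.round(MR.T@s['ft_force'],2),'g',round(s['grip_width'],4))
    print(' toolx',np.round(R[:,0],3),'y',np.round(R[:,1],3),'z',np.round(R[:,2],3))
    return s
E
python3 - <<'E'
from h import *
st(); snap('scene','s2.png'); snap('top','t2.png')
E
```

```text
t 1.95 TCPm [-344.1  182.4  201. ] q [36.4, 14.7, 85.1, -0.0, 80.3, -26.5] F_m [-0.14  0.21 -0.22] g -0.0001
 toolx [-1. -0. -0.] y [-0.  1.  0.] z [ 0.  0. -1.]
```

View pics/s2.png

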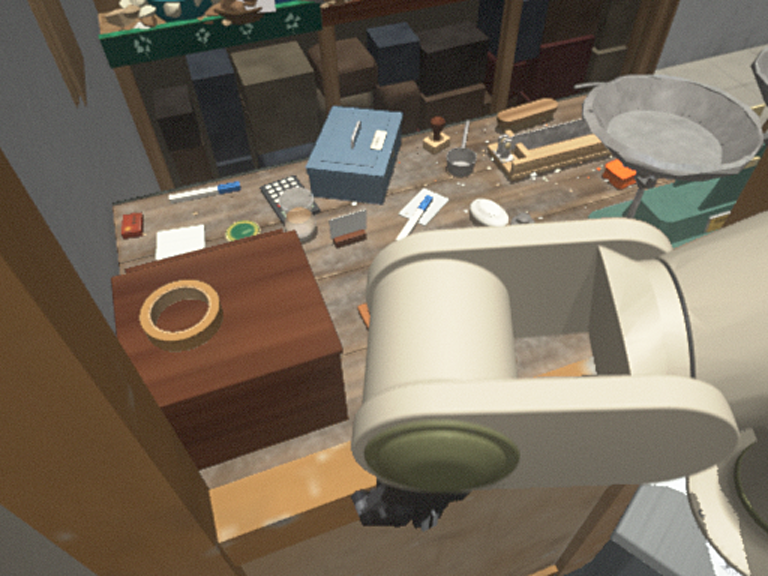

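View pics/t2.png

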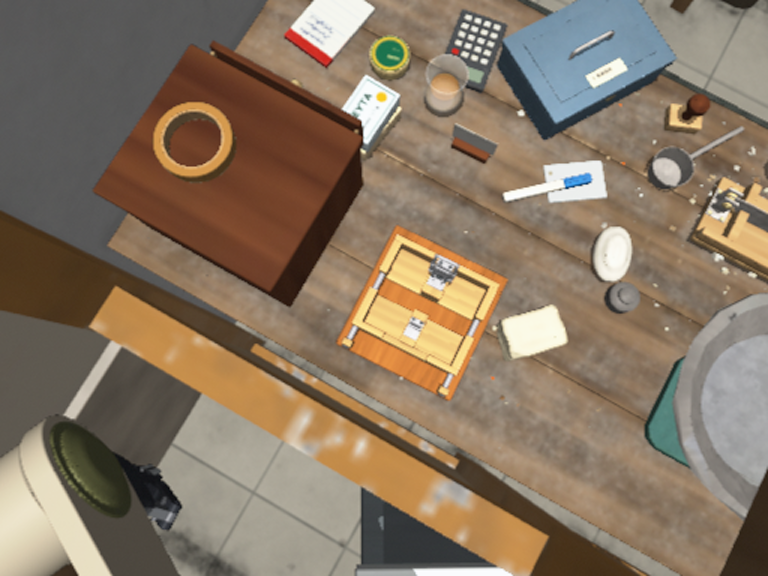

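```bash
python3 - <<'E'
from h import *
for c in ['s2','t2']:
    f=np.load(f'pics/{c}.png.npz'); 
    P=pts(f['d'],{k:f[k] for k in ['fx','fy','cx','cy','rvec','tvec']}); M=(P-O)@MR*1000
    f0=np.load('pics/'+('scene1' if c=='s2' else 'top1')+'.png.npz')
    k=(np.abs(f['d']-f0['d'])>.02)&(f['d']>0)&(P[...,2]>0.13)&(P[...,2]<.75)
    Q=M[k]; print(c,len(Q))
    for z0 in range(120,760,40):
        q=Q[(Q[:,2]>=z0)&(Q[:,2]<z0+40)]
        if len(q)>10: print(z0,'x',np.round(np.percentile(q[:,0],[1,99])),'y',np.round(np.percentile(q[:,1],[1,99])),len(q))
s=env.observe(); q1=np.radians(s['q'][0]); print('base m',tom([0,0,0]),'arm dir m',MR.T@[np.cos(q1),np.sin(q1),0])
E
```

```text
s2 45323
120 x [-390.  499.] y [-502.  465.] 22
160 x [-247.  566.] y [-93. 469.] 52
200 x [-354.  692.] y [-480.  466.] 49
240 x [-356.  122.] y [-442.  466.] 219
280 x [-360.  552.] y [151. 460.] 519
320 x [-362.  -11.] y [200. 438.] 558
360 x [-380. -197.] y [175. 448.] 414
400 x [-249. -175.] y [-187.  450.] 13
440 x [-450. -326.] y [ 81. 246.] 2621
480 x [-455. -284.] y [ 83. 247.] 11454
520 x [-450. -290.] y [ 60. 230.] 26336
560 x [-432. -375.] y [33. 82.] 3066
t2 10230
120 x [-242.  135.] y [-266.  475.] 14
160 x [-220.  149.] y [-272.  478.] 67
200 x [-334.  125.] y [-408.  478.] 51
240 x [-336.  107.] y [-365.  476.] 144
280 x [-352.    1.] y [119. 469.] 308
320 x [-353. -293.] y [119. 215.] 377
360 x [-327. -168.] y [145. 374.] 201
440 x [-330. -270.] y [ 72. 190.] 809
480 x [-356. -270.] y [ 80. 198.] 3444
520 x [-352. -278.] y [ 92. 188.] 4813
base m [-445.75133012 -285.68407674    0.        ] arm dir m [0.44742715 0.89432038 0.        ]
```

The arm's wrist sits about 0.29 m above the TCP. Its forearm plane is offset left, clear of the right jamb. In s2 the gripper is at (420,500), still outside the sill. Now I move in over the sill.

jog_arm(plan=[[[-0.6,-0.45,0,0,0,0],[-0.6,-0.45,0,0,0,0],[-0.6,-0.45,0,0,0,0],[-0.6,-0.45,0,0,0,0],[-0.6,-0.45,0,0,0,0],[-0.6,-0.45,0,0,0,0],[-0.6,-0.45,0,0,0,0],[-0.6,-0.45,0,0,0,0],[-0.6,-0.45,0,0,0,0],[-0.5,-0.45,0,0,0,0]]])

```text
time_s: 3.05
position: [0.4321, 0.1025, 0.201]
tool_rot: [[-0.89, 0.456, 0.0], [0.456, 0.89, 0.0], [-0.0, 0.0, -1.0]]
ft_force: [0.1, -0.9, -0.6]
grip_width: -0.0002
```

```bash
python3 - <<'E'
from h import *
st(); snap('scene','s3.png'); snap('top','t3.png'); snap('wrist','w3.png')
E
```

```text
t 3.05 TCPm [-108.     2.7  201. ] q [-2.0, 11.1, 89.9, 0.0, 78.9, -64.9] F_m [ 0.46 -0.76 -0.61] g -0.0002
 toolx [-1.    -0.001 -0.   ] y [-0.001  1.     0.   ] z [ 0.  0. -1.]
```

View pics/s3.png

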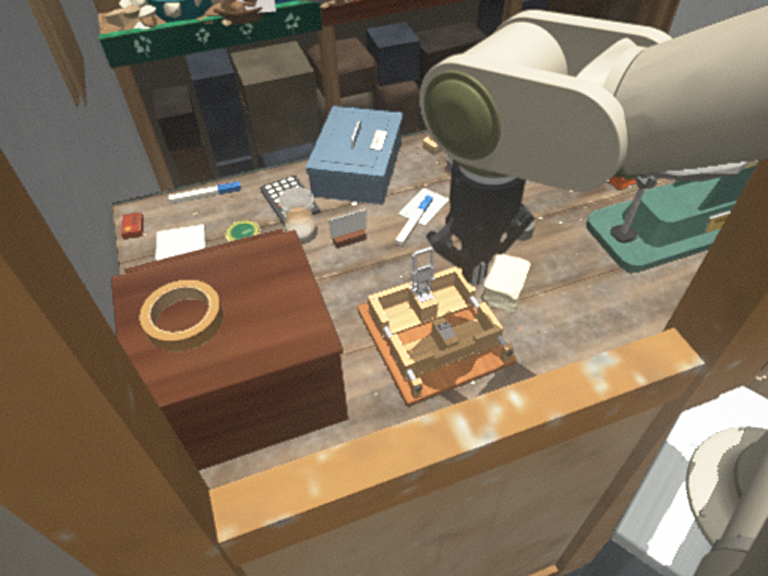

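View pics/w3.png

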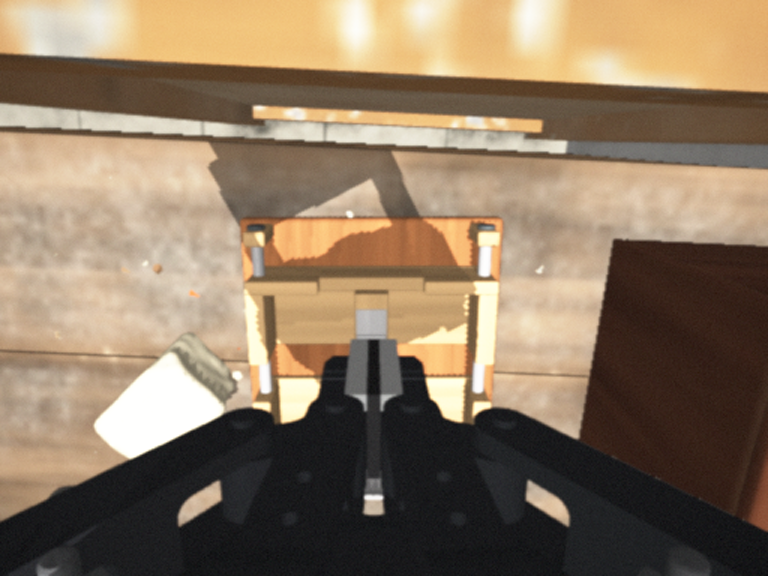

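View pics/t3.png

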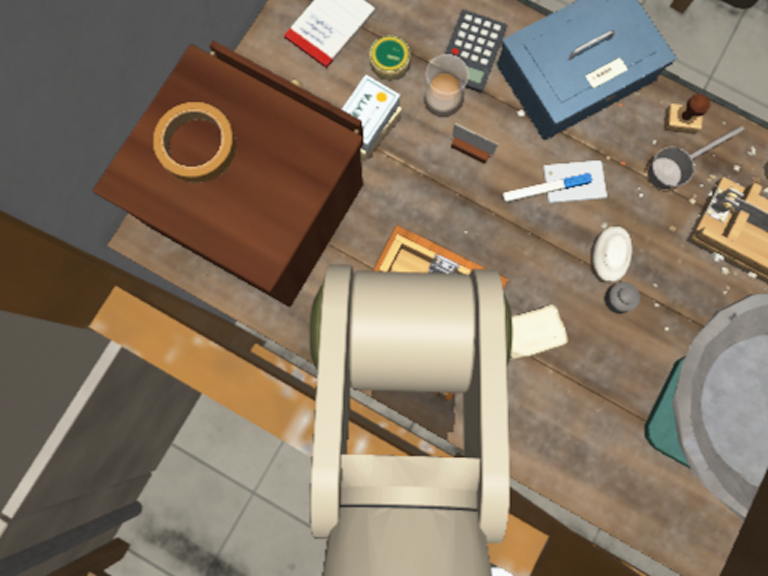

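jog_arm(plan=[[[0,-0.07,0.5,0,0,0],[0,0,0.6,0,0,0],[0,0,0.6,0,0,0],[0,0,0.6,0,0,0],[0,0,0.6,0,0,0],[0,0,0.6,0,0,0],[0,0,0.4,0,0,0],[0,0,0.3,0,0,0],[0,0,0,0,0,0]]])

```text
time_s: 4.1
position: [0.4291, 0.1019, 0.0319]
tool_rot: [[-0.891, 0.455, -0.003], [0.455, 0.891, 0.0], [0.003, -0.001, -1.0]]
ft_force: [-0.4, 0.3, 0.3]
grip_width: 0.0002
```

```bash
python3 - <<'E'
from h import *
st(); snap('scene','s4.png')
im=np.load('pics/s4.png.npz')['im']; cv2.imwrite('pics/s4c.png',cv2.resize(im[130:290,220:380,::-1],None,fx=3.5,fy=3.5,interpolation=cv2.INTER_CUBIC))
E
```

```text
t 4.1 TCPm [-110.4    0.8   31.9] q [-2.1, 24.0, 105.1, 0.0, 51.1, -65.1] F_m [-0.51  0.07  0.35] g 0.0002
 toolx [-1.    -0.002  0.003] y [-0.002  1.    -0.001] z [-0.003 -0.001 -1.   ]
```

View pics/s4c.png

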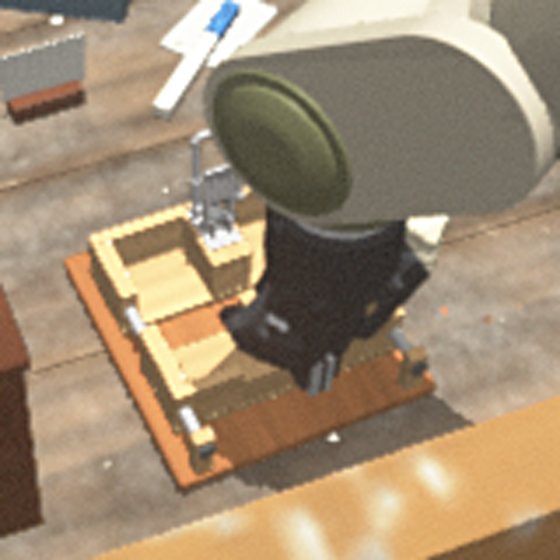

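jog_arm(plan=[[[-0.1,0,0,0,0,0],[-0.1,0,0,0,0,0],[-0.1,0,0,0,0,0],[-0.08,0,0,0,0,0],[-0.08,0,0,0,0,0],[-0.08,0,0,0,0,0],[-0.08,0,0,0,0,0],[-0.08,0,0,0,0,0]]])

```text
time_s: 4.95
position: [0.4553, 0.0879, 0.0329]
tool_rot: [[-0.89, 0.456, -0.0], [0.456, 0.89, 0.0], [0.0, -0.0, -1.0]]
ft_force: [0.4, 0.5, 0.1]
grip_width: -0.0003
```

```bash
python3 - <<'E'
from h import *
st()
E
```

```text
t 4.95 TCPm [-80.7   0.3  32.9] q [-3.8, 25.5, 101.7, -0.0, 52.8, -66.6] F_m [0.15 0.65 0.12] g -0.0003
 toolx [-1.    -0.001  0.   ] y [-0.001  1.    -0.   ] z [-0. -0. -1.]
```

```bash
python3 - <<'E'
from h import *
snap('scene','s5.png')
im=np.load('pics/s5.png.npz')['im']; cv2.imwrite('pics/s5c.png',cv2.resize(im[130:290,220:380,::-1],None,fx=3.5,fy=3.5,interpolation=cv2.INTER_CUBIC))
E
```

```text
(no output)
```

View pics/s5c.png

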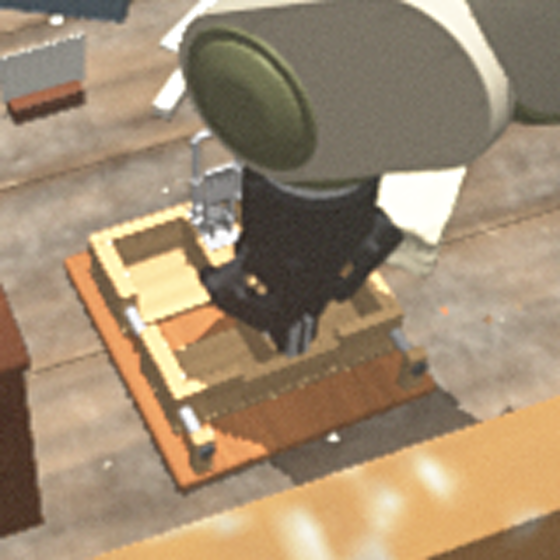

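```bash
cat > gap.py <<'E'
from h import *
import sys
def gap(f):
    f=np.load(f'pics/{f}.npz'); ci={k:f[k] for k in ['fx','fy','cx','cy','rvec','tvec']}
    M=(pts(f['d'],ci)-O)@MR*1000
    k=(M[...,2]>56)&(M[...,2]<64)&(np.abs(M[...,1])<82)&(np.abs(M[...,1])>40)
    for lab,sel in [('y+',M[...,1]>71),('y-',M[...,1]<-71)]:
        x=M[k&sel][:,0]; x=np.sort(x)
        h,e=np.histogram(x,bins=np.arange(-110,70,4)); print(lab,[(int(a),int(b)) for a,b in zip(e,h) if b])
for a in sys.argv[1:]: print(a); gap(a)
E
python3 gap.py scene1.png s4.png s5.png
```

```text
scene1.png
y+ [(-86, 7), (-82, 9), (-78, 10), (-74, 5), (-70, 8), (-66, 8), (-62, 6), (-58, 9), (-54, 7), (-50, 7), (-46, 9), (-42, 9), (-38, 5), (-34, 6), (-30, 8), (-2, 6), (2, 7), (6, 7), (10, 6), (14, 8), (18, 5), (22, 8), (26, 4), (30, 8), (34, 4), (38, 7), (42, 7), (46, 9), (50, 2), (54, 7)]
y- [(-86, 6), (-82, 4), (-78, 6), (-74, 6), (-70, 3), (-66, 5), (-62, 4), (-58, 4), (-54, 5), (-50, 2), (-46, 5), (-42, 5), (-38, 5), (-34, 7), (-30, 2), (-2, 4), (2, 4), (6, 4), (10, 3), (14, 5), (18, 3), (22, 3), (26, 4), (30, 6), (34, 5), (38, 3), (42, 5), (46, 4), (50, 5), (54, 1)]
s4.png
y+ [(-86, 9), (-82, 7), (-78, 10), (-74, 8), (-70, 6), (-66, 9), (-62, 7), (-58, 9), (-54, 5), (-50, 6), (-46, 8), (-42, 8), (-38, 10), (-34, 5), (-30, 7), (-2, 6), (2, 7), (6, 6), (10, 7), (14, 7), (18, 7), (22, 3), (26, 8), (30, 6), (34, 7), (38, 6), (42, 5), (46, 7), (50, 5), (54, 7)]
y- [(-86, 6), (-82, 1)]
s5.png
y+ [(-86, 6), (-82, 10), (-78, 8), (-74, 10), (-70, 5), (-66, 8), (-62, 8), (-58, 5), (-54, 8), (-50, 7), (-46, 7), (-42, 9), (-38, 6), (-34, 10), (-30, 4), (-2, 7), (2, 6), (6, 7), (10, 7), (14, 6), (18, 6), (22, 6), (26, 7), (30, 6), (34, 7), (38, 7), (42, 4), (46, 7), (50, 6), (54, 4), (58, 2)]
y- [(-86, 4), (-82, 6), (-78, 5), (-74, 5), (-70, 4), (-66, 6), (-62, 4), (-58, 4), (-54, 5), (-50, 1)]
```

```bash
python3 - <<'E'
from h import *
s=env.observe(); ci=vision.camera_info('scene')
f=np.load('pics/s5.png.npz'); im=f['im'].copy()
big=cv2.resize(im[130:290,220:380,::-1],None,fx=3.5,fy=3.5,interpolation=cv2.INTER_CUBIC)
def mark(X,col):
    u,v=proj(X,ci)[0]; cv2.circle(big,(int((u-220+.5)*3.5),int((v-130+.5)*3.5)),3,col,-1); 
print(tom(s['position']))
mark(np.array(s['position']),(0,0,255))
for y in (-34,34):
    for z in (16,50): mark(tow([-85,y,z]),(255,0,0))
mark(tow([-85,0,33]),(0,255,0))
for y in (-81,81): mark(tow([-85,y,60]),(255,0,255))
cv2.imwrite('pics/s5m.png',big)
M=(pts(f['d'],ci)-O)@MR*1000
# dark pixels = fingers near tcp
u,v=proj(np.array(s['position']),ci)[0]; print(u,v)
for vv in range(int(v)-16,int(v)+6,2):
    print(vv,[tuple(np.round(M[vv,uu]).astype(int))+(int(im[vv,uu].mean()),) for uu in range(int(u)-4,int(u)+7,3)])
E
```

```text
[-80.15394829   0.37490141  32.95125053]
302.4340039368395 236.38123497727693
220 [(np.int64(-86), np.int64(20), np.int64(113), 53), (np.int64(-92), np.int64(17), np.int64(118), 53), (np.int64(-91), np.int64(9), np.int64(112), 52), (np.int64(-86), np.int64(-2), np.int64(100), 102)]
222 [(np.int64(-89), np.int64(22), np.int64(111), 53), (np.int64(-90), np.int64(15), np.int64(108), 57), (np.int64(-92), np.int64(9), np.int64(107), 75), (np.int64(-90), np.int64(0), np.int64(99), 89)]
224 [(np.int64(-77), np.int64(14), np.int64(84), 52), (np.int64(-87), np.int64(12), np.int64(95), 48), (np.int64(-90), np.int64(7), np.int64(95), 119), (np.int64(-91), np.int64(0), np.int64(94), 99)]
226 [(np.int64(-77), np.int64(13), np.int64(76), 57), (np.int64(-86), np.int64(11), np.int64(85), 51), (np.int64(-92), np.int64(8), np.int64(92), 113), (np.int64(-90), np.int64(-1), np.int64(85), 112)]
228 [(np.int64(-81), np.int64(15), np.int64(74), 103), (np.int64(-86), np.int64(10), np.int64(78), 62), (np.int64(-90), np.int64(6), np.int64(81), 108), (np.int64(-89), np.int64(-2), np.int64(75), 117)]
230 [(np.i
[... 499 characters left out ...]
(np.int64(-84), np.int64(0), np.int64(47), 99), (np.int64(-84), np.int64(-8), np.int64(43), 96)]
236 [(np.int64(-84), np.int64(14), np.int64(47), 97), (np.int64(-84), np.int64(7), np.int64(44), 96), (np.int64(-84), np.int64(-1), np.int64(39), 96), (np.int64(-83), np.int64(-10), np.int64(32), 92)]
238 [(np.int64(-83), np.int64(13), np.int64(37), 96), (np.int64(-85), np.int64(7), np.int64(37), 90), (np.int64(-84), np.int64(-2), np.int64(30), 94), (np.int64(-85), np.int64(-9), np.int64(27), 127)]
240 [(np.int64(-85), np.int64(14), np.int64(33), 91), (np.int64(-84), np.int64(6), np.int64(27), 103), (np.int64(-84), np.int64(-2), np.int64(22), 94), (np.int64(-82), np.int64(-12), np.int64(14), 96)]
```

View pics/s5m.png

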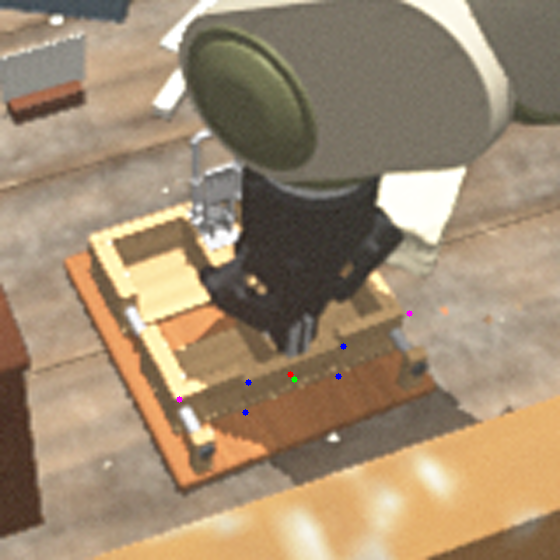

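```bash
python3 - <<'E'
from h import *
ci=vision.camera_info('scene')
f=np.load('pics/s4.png.npz'); im=f['im'].copy()
M=(pts(f['d'],ci)-O)@MR*1000
T=tow([-110.4,.8,31.9]); u,v=proj(T,ci)[0]; print(u,v)
for vv in range(int(v)-14,int(v)+10,2):
    print(vv,[tuple(np.round(M[vv,uu]).astype(int).tolist())+(int(im[vv,uu].mean()),) for uu in range(int(u)-6,int(u)+9,3)])
big=cv2.resize(im[190:270,260:360,::-1],None,fx=7,fy=7,interpolation=cv2.INTER_CUBIC)
cv2.circle(big,(int((u-260+.5)*7),int((v-190+.5)*7)),4,(0,0,255),-1)
cv2.imwrite('pics/s4m.png',big)
E
```

```text
308.5921236092162 247.0963801037057
233 [(-121, 30, 117, 55), (-116, 19, 104, 54), (-120, 15, 107, 49), (-121, 8, 104, 82), (-121, 0, 99, 114)]
235 [(-123, 30, 112, 66), (-112, 16, 90, 51), (-114, 10, 89, 56), (-120, 6, 94, 103), (-120, -1, 90, 107)]
237 [(-84, 4, 37, 94), (-113, 16, 84, 47), (-115, 9, 82, 70), (-120, 6, 87, 99), (-119, -3, 81, 107)]
239 [(-84, 3, 30, 99), (-112, 15, 75, 55), (-116, 9, 76, 73), (-118, 3, 76, 90), (-120, -3, 75, 108)]
241 [(-83, 2, 19, 102), (-84, -5, 17, 91), (-114, 8, 66, 97), (-119, 3, 69, 77), (-92, -25, 15, 101)]
243 [(-86, 3, 15, 103), (-89, -3, 17, 102), (-90, -10, 14, 101), (-95, -15, 17, 96), (-97, -22, 15, 93)]
245 [(-91, 6, 16, 103), (-94, 0, 17, 99), (-96, -7, 16, 93), (-100, -13, 17, 99), (-102, -19, 16, 93)]
247 [(-96, 9, 17, 103), (-98, 2, 16, 102), (-101, -4, 16, 98), (-105, -10, 17, 96), (-108, -15, 19, 95)]
249 [(-101, 11, 17, 105), (-102, 3, 13, 101), (-106, -2, 16, 103), (-108, -8, 15, 100), (-111, -14, 15, 98)]
251 [(-104, 12, 14, 105), (-107, 6, 14, 104), (-109, 0, 14, 98), (-113, -5, 16, 99), (-115, -12, 15, 92)]
253 [(-110, 16, 17, 103), (-113, 10, 18, 107), (-115, 4, 17, 99), (-115, -5, 11, 82), (-117, -12, 9, 99)]
255 [(-114, 18, 15, 106), (-117, 12, 16, 96), (-117, 4, 10, 76), (-114, -6, 0, 82), (-118, -11, 3, 221)]
```

View pics/s4m.png

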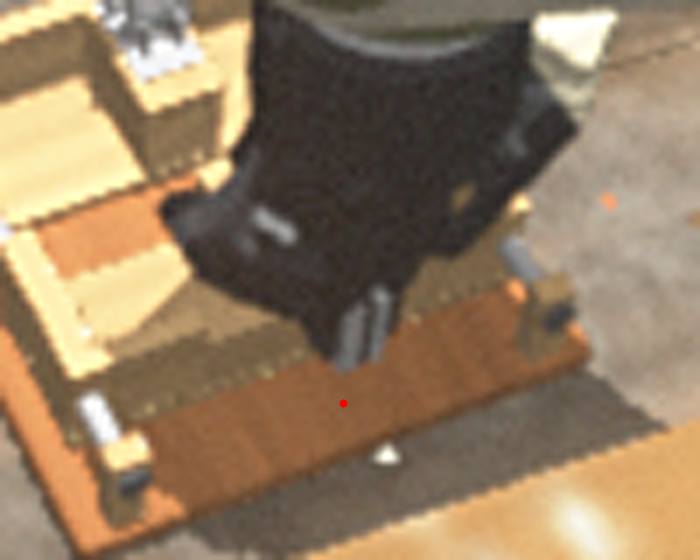

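```bash
python3 - <<'E'
from h import *
im,d,ci=snap('wrist','w5.png'); s=st()
P=pts(d,ci); T=np.array(s['position']); R=np.array(s['tool_rot'])
L=(P-T)@R*1000  # tool coords
k=(np.abs(L[...,0])<30)&(np.abs(L[...,1])<20)&(d>0)&(L[...,2]>-110)&(L[...,2]<20)
print('px TCP',proj(T,ci))
for v in range(150,384,10): print(v,[tuple(np.round(L[v,u]).astype(int).tolist()) for u in range(224,276,12)])
R2,_=cv2.Rodrigues(ci['rvec']); print('cam in tool',R.T@(-R2.T@np.ravel(ci['tvec'])-T)*1000)
E
```

```text
t 5.05 TCPm [-80.5   0.3  32.9] q [-3.8, 25.5, 101.6, 0.0, 52.8, -66.6] F_m [ 0.32 -0.09 -0.15] g 0.0001
 toolx [-1. -0. -0.] y [-0.  1.  0.] z [ 0.  0. -1.]
px TCP [[250.3867912  220.95913241]]
150 [(36, -15, 16), (36, -8, 16), (36, -1, 17), (35, 5, 18), (36, 12, 16)]
160 [(30, -15, 17), (30, -8, 17), (30, -1, 19), (30, 5, 17), (30, 12, 16)]
170 [(24, -15, 17), (24, -8, 17), (24, -1, 17), (24, 6, 18), (24, 12, 17)]
180 [(18, -15, 17), (18, -8, 17), (18, -1, 17), (19, 6, 16), (18, 12, 17)]
190 [(12, -15, 17), (12, -8, 18), (12, -1, 18), (12, 6, 17), (12, 12, 17)]
200 [(67, -1, -173), (7, -8, 16), (7, -1, 16), (7, 6, 16), (6, 13, 18)]
210 [(6, -14, 1), (6, -8, 0), (5, -1, 2), (6, 5, 2), (5, 12, 2)]
220 [(6, -13, -13), (6, -7, -14), (6, -1, -14), (6, 5, -15), (6, 11, -14)]
230 [(2, -13, -17), (11, -6, -39), (11, -1, -40), (11, 4, -40), (2, 10, -18)]
240 [(7, -11, -41), (11, -6, -49), (11, -1, -50), (11, 4, -50), (7, 9, -40)]
250 [(7, -11, -50), (11, -6, -58), (11, -1, -57), (11, 3, -59), (7, 8, -50)]
260 [(7, -10, -59), (11, -5, -65), (11, -1, -66), (11, 3, -66), (7, 8, -58)]
270 [(14,
[... 307 characters left out ...]
8, -7, -103), (10, -4, -91), (-7, -1, -68), (9, 2, -90), (17, 5, -102)]
320 [(17, -6, -106), (-3, -5, -79), (-41, -1, -27), (-3, 3, -79), (17, 4, -106)]
330 [(17, -6, -109), (-7, -5, -79), (-48, -1, -27), (-7, 3, -79), (17, 4, -109)]
340 [(16, -6, -111), (-8, -5, -82), (-79, -1, 5), (-8, 3, -82), (15, 4, -109)]
350 [(14, -6, -111), (11, -4, -109), (11, -1, -108), (11, 2, -108), (12, 4, -110)]
360 [(11, -6, -111), (11, -4, -111), (12, -1, -112), (11, 2, -112), (11, 4, -111)]
370 [(11, -6, -114), (11, -3, -114), (12, -1, -114), (11, 1, -114), (11, 4, -114)]
380 [(11, -6, -116), (11, -3, -116), (11, -1, -116), (10, 1, -116), (11, 4, -116)]
cam in tool [  67.2288197    -0.80534582 -172.89888621]
```

View pics/w5.png

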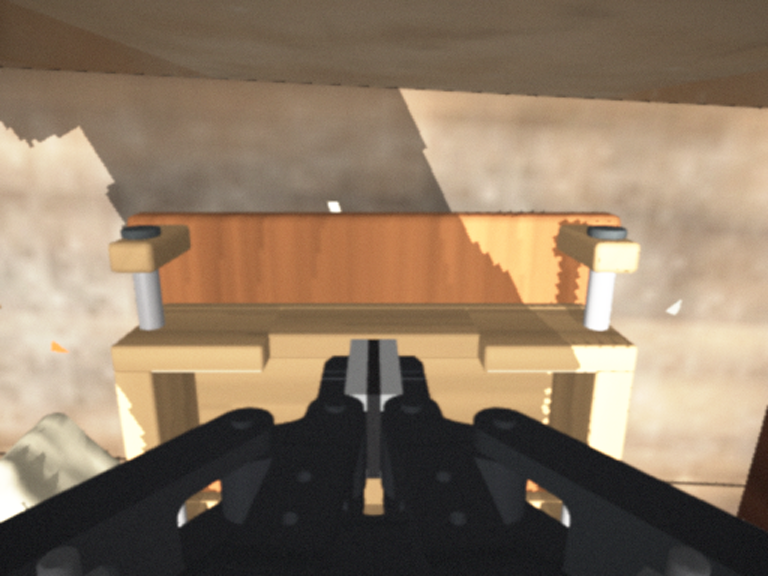

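```bash
python3 - <<'E'
from h import *
s=env.observe();T=np.array(s['position']); R=np.array(s['tool_rot'])
for f in ['w5.png','w3.png','wrist0.png']:
    z=np.load(f'pics/{f}.npz'); d=z['d']; ci={k:z[k] for k in ['fx','fy','cx','cy','rvec','tvec']}
    # camera fixed in tool: use ray in cam coordinates -> tool with current extr
    ci0=vision.camera_info('wrist'); 
    P=pts(d,ci0); L=(P-T)@R*1000
    print(f)
    if f!='wrist0.png':
        for v in range(218,236): print(v,[tuple(np.round(L[v,u],0).astype(int).tolist()) for u in (238,244,250,256,262)])
    else:
        for u in (100,110,120,130,140,145): print(u,[tuple(np.round(L[v,u],0).astype(int).tolist()) for v in range(236,330,8)])
E
```

```text
w5.png
218 [(6, -6, -11), (6, -3, -10), (6, 0, -11), (6, 3, -10), (6, 6, -11)]
219 [(6, -6, -12), (6, -3, -13), (6, 0, -14), (6, 3, -13), (6, 6, -13)]
220 [(5, -6, -13), (6, -3, -13), (6, 0, -14), (6, 3, -13), (6, 6, -14)]
221 [(6, -6, -14), (6, -3, -15), (5, 0, -14), (6, 3, -15), (6, 6, -15)]
222 [(6, -6, -16), (6, -3, -16), (6, 0, -16), (5, 3, -15), (6, 6, -16)]
223 [(6, -6, -17), (5, -3, -17), (5, 0, -16), (5, 3, -16), (5, 6, -16)]
224 [(5, -6, -17), (5, -3, -18), (5, 0, -17), (5, 3, -16), (5, 6, -17)]
225 [(67, -1, -173), (4, -3, -17), (5, 0, -17), (4, 3, -17), (4, 6, -17)]
226 [(11, -5, -35), (11, -3, -35), (11, 0, -35), (11, 2, -35), (11, 5, -34)]
227 [(11, -5, -36), (12, -3, -38), (11, 0, -36), (11, 2, -35), (12, 5, -37)]
228 [(11, -5, -36), (11, -3, -37), (11, 0, -36), (11, 2, -37), (11, 5, -37)]
229 [(11, -5, -38), (11, -3, -38), (11, 0, -38), (11, 2, -38), (11, 5, -38)]
230 [(11, -5, -38), (12, -3, -41), (12, 0, -40), (11, 2, -39), (11, 5, -40)]
231 [(11, -5, -39), (11, -3, -41), (11, 0, -41), (11, 2, -41), (11, 5, -40)]
232 [(11, -5, -41), (11, -3, -41), (11, 0, -40), (11,
[... 2247 characters left out ...]
44, -72), (0, -44, -72), (-3, -44, -73), (18, -30, -105), (17, -29, -108)]
130 [(-223, -248, 488), (11, -46, -53), (11, -44, -60), (8, -44, -60), (6, -43, -62), (4, -43, -63), (1, -43, -64), (67, -1, -173), (-6, -44, -64), (-8, -43, -66), (-234, -166, 240), (18, -27, -108)]
140 [(-226, -230, 495), (9, -44, -49), (6, -44, -49), (4, -43, -51), (0, -44, -51), (-3, -44, -52), (-6, -44, -52), (-9, -44, -54), (-236, -165, 279), (-236, -159, 260), (-237, -154, 243), (-238, -149, 227)]
145 [(-228, -220, 499), (-229, -210, 462), (4, -43, -44), (-1, -44, -43), (-3, -44, -45), (-6, -44, -46), (-10, -44, -46), (-235, -163, 300), (-238, -158, 282), (-238, -153, 264), (-237, -147, 244), (-238, -142, 227)]
```

The pictures disagree with the reported TCP. Depth from both cameras puts the shut fingertips about 34 mm short of it: tip at z≈67 mm when 33 is reported. The half has not moved and there is no force, which fits. I'll work with tip = TCP − 34 mm along tool z. Next I back off and go lower.

jog_arm(plan=[[[0.3,0,0,0,0,0],[0.3,0,0,0,0,0],[0.2,0,0,0,0,0],[0,0,0.3,0,0,0],[0,0,0.3,0,0,0],[0,0,0.2,0,0,0],[0,0,0.05,0,0,0],[0,0,0,0,0,0]]])

```text
time_s: 5.85
position: [0.4264, 0.1027, -0.0011]
tool_rot: [[-0.89, 0.456, -0.0], [0.456, 0.89, 0.0], [0.0, -0.0, -1.0]]
ft_force: [-0.5, -0.2, 0.5]
grip_width: -0.0004
```

```bash
cat >> h.py <<'E'
def crop(cam,name,box=(220,130,380,290),sc=3.5):
    snap(cam,name); im=np.load('pics/'+name+'.npz')['im']; a,b,c,d=box
    cv2.imwrite('pics/'+name,cv2.resize(im[b:d,a:c,::-1],None,fx=sc,fy=sc,interpolation=cv2.INTER_CUBIC))
E
python3 - <<'E'
from h import *
st(); crop('scene','s6.png')
E
```

```text
t 5.85 TCPm [-113.2    0.3   -1.1] q [-2.0, 27.3, 107.5, 0.0, 45.2, -64.9] F_m [-0.34 -0.42  0.5 ] g -0.0004
 toolx [-1.    -0.001  0.   ] y [-0.001  1.    -0.   ] z [-0. -0. -1.]
```

View pics/s6.png

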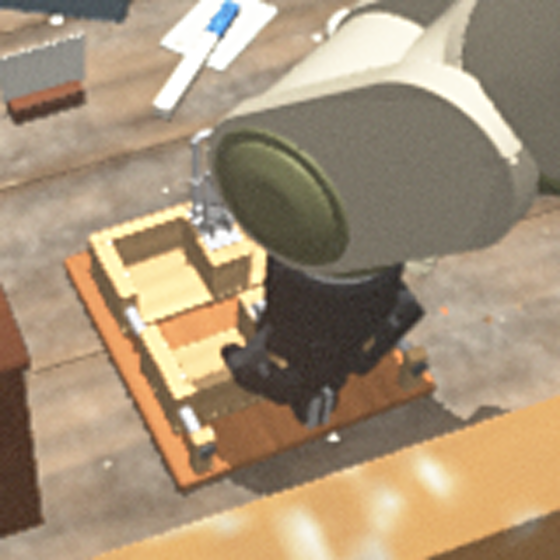

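jog_arm(plan=[[[-0.1,0,0,0,0,0],[-0.1,0,0,0,0,0],[-0.1,0,0,0,0,0],[-0.08,0,0,0,0,0],[-0.08,0,0,0,0,0],[-0.08,0,0,0,0,0],[-0.08,0,0,0,0,0],[-0.08,0,0,0,0,0]]])

```text
time_s: 6.7
position: [0.4514, 0.0898, -0.0011]
tool_rot: [[-0.89, 0.456, -0.001], [0.456, 0.89, 0.0], [0.001, -0.0, -1.0]]
ft_force: [-4.0, 1.6, 1.9]
grip_width: -0.0
```

```bash
python3 - <<'E'
from h import *
st(); crop('scene','s7.png')
E
python3 gap.py s7.png
```

```text
t 6.7 TCPm [-85.1   0.2  -1.1] q [-3.5, 28.7, 104.1, 0.0, 47.2, -66.4] F_m [-4.31 -0.45  1.92] g -0.0
 toolx [-1.    -0.001  0.001] y [-0.001  1.    -0.   ] z [-0.001 -0.    -1.   ]
s7.png
y+ [(-74, 9), (-70, 10), (-66, 6), (-62, 9), (-58, 5), (-54, 8), (-50, 7), (-46, 7), (-42, 6), (-38, 10), (-34, 6), (-30, 6), (-26, 9), (-22, 5), (-18, 5), (-2, 6), (2, 6), (6, 8), (10, 5), (14, 5), (18, 7), (22, 7), (26, 6), (30, 8), (34, 6), (38, 5), (42, 7), (46, 7), (50, 5), (54, 6), (58, 1)]
y- [(-74, 7), (-70, 1)]
```

View pics/s7.png

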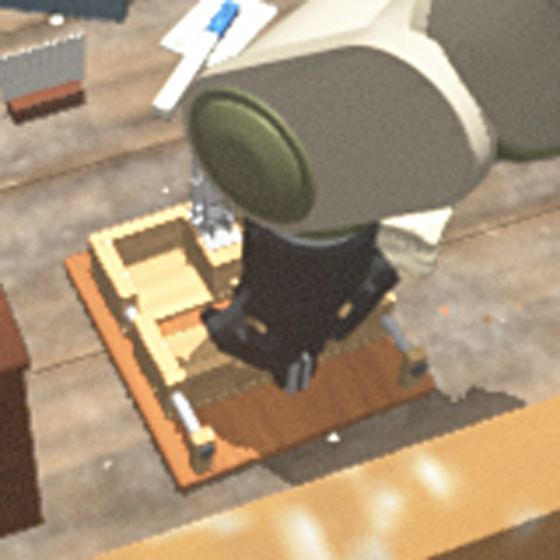

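jog_arm(plan=[[[-0.08,0,0,0,0,0],[-0.07,0,0,0,0,0],[-0.06,0,0,0,0,0],[-0.05,0,0,0,0,0],[-0.04,0,0,0,0,0],[-0.03,0,0,0,0,0],[0,0,0,0,0,0]]])

```text
time_s: 7.45
position: [0.4635, 0.0837, -0.0011]
tool_rot: [[-0.89, 0.456, 0.0], [0.456, 0.89, -0.0], [-0.0, -0.0, -1.0]]
ft_force: [-3.0, -0.6, -1.0]
grip_width: -0.0002
```

jog_arm(plan=[[[-0.02,0,0,0,0,0],[-0.02,0,0,0,0,0]]])

```text
time_s: 7.65
position: [0.4646, 0.0831, -0.0011]
tool_rot: [[-0.89, 0.456, -0.0], [0.456, 0.89, 0.0], [0.0, -0.0, -1.0]]
ft_force: [-4.5, 0.0, 0.5]
grip_width: -0.0005
```

jog_arm(plan=[[[-0.02,0,0,0,0,0],[-0.02,0,0,0,0,0]]])

```text
time_s: 7.85
position: [0.4645, 0.0831, -0.0012]
tool_rot: [[-0.89, 0.456, -0.004], [0.456, 0.89, 0.001], [0.004, -0.001, -1.0]]
ft_force: [-11.8, 6.9, 6.8]
grip_width: -0.0002
```

```bash
python3 - <<'E'
from h import *
st()
E
```

```text
t 7.85 TCPm [-70.4   0.2  -1.2] q [-4.3, 29.6, 102.2, 0.1, 48.4, -67.2] F_m [-13.67   0.75   6.79] g -0.0002
 toolx [-1.    -0.     0.004] y [-0.     1.    -0.001] z [-0.004 -0.001 -1.   ]
```

jog_arm(plan=[[[0.02,0,0,0,0,0],[0.1,0,0,0,0,0],[0.4,0,0,0,0,0],[0.2,0,-0.4,0,0,0],[0,0,-0.8,0,0,0],[0,0,-0.8,0,0,0],[0,0,-0.8,0,0,0],[0,0,-0.8,0,0,0],[0,0,-0.6,0,0,0]]])

```text
time_s: 8.75
position: [0.4418, 0.0954, 0.1695]
tool_rot: [[-0.89, 0.456, 0.005], [0.456, 0.89, -0.0], [-0.005, 0.002, -1.0]]
ft_force: [0.0, 1.0, -0.2]
grip_width: 0.0002
```

```bash
python3 - <<'E'
from h import *
st(); crop('scene','s8.png'); crop('wrist','w8.png',(0,0,512,384),1.5); snap('top','t8.png')
for c in ['scene1.png','top1.png','s8.png','t8.png','w8.png']:
    f=np.load(f'pics/{c}.npz'); ci={k:f[k] for k in ['fx','fy','cx','cy','rvec','tvec']}
    M=(pts(f['d'],ci)-O)@MR*1000
    k=(f['d']>0)&(np.abs(M[...,0]-20)<50)&(np.abs(M[...,1])<30)&(M[...,2]>76)&(M[...,2]<165)
    if c[0] in 'w': 
        R=np.array(env.observe()['tool_rot']); 
    Q=M[k]; print(c,len(Q))
    for z0 in range(75,165,6):
        q=Q[(Q[:,2]>=z0)&(Q[:,2]<z0+6)]
        if len(q)>2: print(z0,len(q),'x',np.round(np.percentile(q[:,0],[5,50,95]),1),'y',np.round(np.percentile(q[:,1],[5,50,95]),1))
E
python3 gap.py s8.png
```

```text
t 8.75 TCPm [-96.2   0.8 169.5] q [-2.9, 13.5, 92.3, -0.0, 73.8, -65.8] F_m [-0.41  0.88 -0.2 ] g 0.0002
 toolx [-1.    -0.001 -0.005] y [-0.001  1.     0.002] z [ 0.005  0.002 -1.   ]
scene1.png 252
75 15 x [20.8 24.1 29.4] y [-6.7  7.8 12.3]
81 6 x [22.5 26.4 27.3] y [-9.4 -6.1 11.8]
87 24 x [23.4 25.9 28.1] y [-14.7   3.6  19.1]
93 25 x [23.2 25.4 27.9] y [-14.5   3.   16.7]
99 26 x [23.5 25.4 27.3] y [-14.6   3.6  19.6]
105 29 x [24.1 26.3 28.1] y [-14.5   3.3  19.2]
111 35 x [24.7 26.7 29.4] y [-13.4   5.6  19.3]
117 20 x [24.4 26.9 30.6] y [-11.5   0.1  18.7]
123 13 x [23.6 28.6 31.5] y [-13.    4.3  17.3]
129 7 x [28.6 30.2 31. ] y [-12.6 -10.4  18.9]
135 9 x [28.6 30.7 32.8] y [-12.3  17.1  18.9]
141 8 x [30.3 31.4 32.5] y [-13.1 -10.9  17.9]
147 32 x [31.1 32.5 35.3] y [-11.5   4.8  17.9]
153 3 x [31.6 32.2 33.1] y [-5.7 -2.8 -0.9]
top1.png 181
75 14 x [20.5 23.8 26.3] y [-13.   -4.4   8. ]
87 11 x [23.2 24.6 27.9] y [-16.6   8.4  15.2]
93 14 x [23.2 24.1 25.5] y [-18.2  -1.2  14.7]
99 18 x [23.7 24.7 26.5] y [-17.1  -2.5  13. ]
105 13 x [24.8 25.5 27.9] y [-17.3  -5.2  16. 
[... 1465 characters left out ...]
5 34.7] y [-16.1   0.4  13.6]
w8.png 280
93 27 x [21.7 22.4 23.4] y [-3.2  0.1  4.3]
99 60 x [22.  23.  23.8] y [-3.3  0.9  4.2]
105 71 x [22.7 23.6 24.5] y [-3.9  0.1  4.9]
111 54 x [23.3 24.  24.6] y [-3.4  0.9  4.8]
117 68 x [22.1 23.  24.9] y [-3.8  0.1  4.7]
s8.png
y+ [(-58, 10), (-54, 9), (-50, 6), (-46, 9), (-42, 6), (-38, 7), (-34, 6), (-30, 8), (-26, 7), (-22, 6), (-18, 9), (-14, 5), (-10, 7), (-6, 7), (-2, 9), (2, 5), (6, 7), (10, 6), (14, 8), (18, 4), (22, 8), (26, 5), (30, 6), (34, 5), (38, 8), (42, 6), (46, 5), (50, 8), (54, 6)]
y- [(-62, 1), (-58, 5), (-54, 5), (-50, 5), (-46, 4), (-42, 4), (-38, 5), (-34, 5), (-30, 4), (-26, 3), (-22, 5), (-18, 5), (-14, 3), (-10, 5), (-6, 1)]
```

View pics/s8.png

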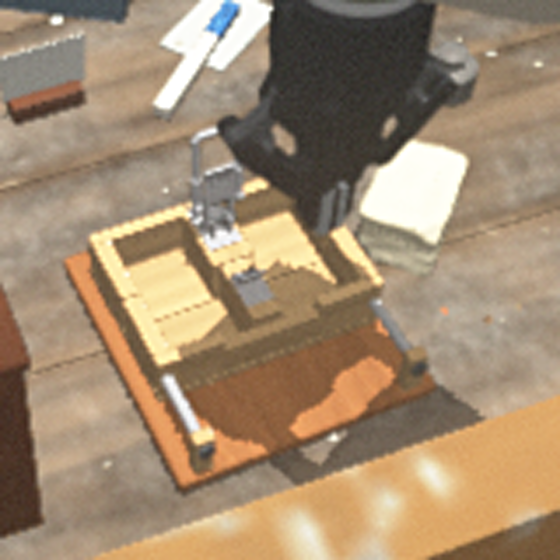

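View pics/w8.png

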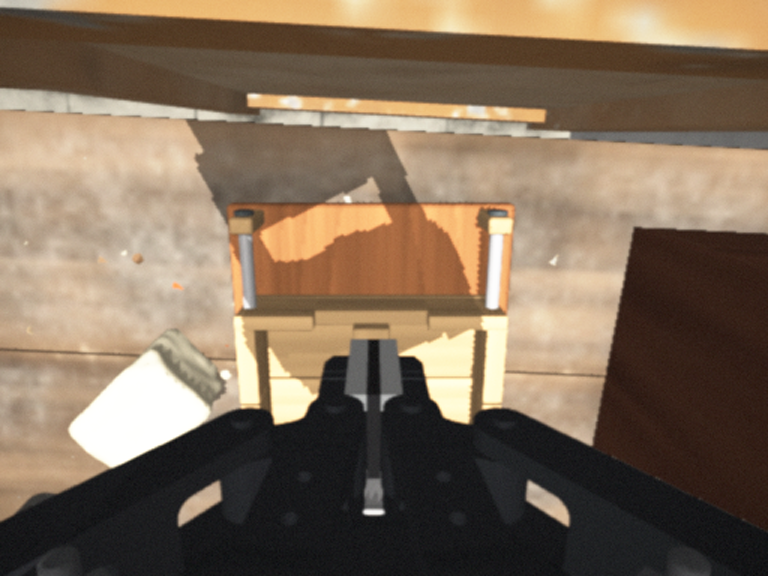

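Mould is shut: the stop was felt at 13.7 N, and the picture shows the halves together. The lever already leans to about 80–85°, with the bar at roughly (33,0,149). Next I open the jaws a little and tilt the tool 20°.

jog_arm(plan=[[[0,0,0,0,-0.4,0],[0,0,0,0,-0.4,0],[0,0,0,0,-0.4,0],[0,0,0,0,-0.4,0],[0,0,0,0,-0.4,0],[0,0,0,0,-0.33,0],[0,0,0,0,0,0]]], grip=0.3)

```text
time_s: 9.6
position: [0.4394, 0.096, 0.1658]
tool_rot: [[-0.837, 0.455, 0.304], [0.427, 0.891, -0.156], [-0.341, -0.001, -0.94]]
ft_force: [-0.8, 1.1, -0.7]
grip_width: 0.0553
```

```bash
cat >> h.py <<'E'
O=O-MR@np.array([1.4,0,0])/1000
def tip(s=None,off=34):
    s=s or env.observe(); R=MR.T@np.array(s['tool_rot']); return tom(s['position'])-off*R[:,2]
def todo(target_tip,off=34):
    s=env.observe(); R=MR.T@np.array(s['tool_rot']); D=np.array(target_tip)-tip(s,off); return np.round(R.T@D/40,3)
E
python3 - <<'E'
from h import *
st(); print('tip',tip()); print('standoff', todo([18.2,.7,192]))
E
```

```text
t 9.6 TCPm [-97.2   0.2 165.8] q [3.8, 7.8, 104.0, -12.9, 51.6, -52.6] F_m [-1.18  0.6  -0.66] g 0.0553
 toolx [-0.94  -0.002 -0.341] y [-0.002  1.    -0.001] z [ 0.341 -0.    -0.94 ]
tip [-108.77139185    0.19828869  197.78331581]
standoff [-2.934  0.007  1.219]
```

jog_arm(plan=[[[-0.4,0,0.16,0,0,0],[-0.4,0,0.16,0,0,0],[-0.4,0,0.16,0,0,0],[-0.4,0,0.16,0,0,0],[-0.4,0,0.16,0,0,0],[-0.4,0,0.16,0,0,0],[-0.4,0,0.16,0,0,0],[-0.13,0.01,0.1,0,0,0],[0,0,0,0,0,0]]])

```text
time_s: 10.5
position: [0.5542, 0.0373, 0.1604]
tool_rot: [[-0.836, 0.457, 0.304], [0.429, 0.89, -0.156], [-0.341, -0.0, -0.94]]
ft_force: [0.1, 0.5, 0.7]
grip_width: 0.0555
```

```bash
python3 - <<'E'
from h import *
st(); print('tip',tip()); crop('scene','s9.png'); crop('wrist','w9.png',(0,0,512,384),1.5)
f=np.load('pics/w9.png.npz'); ci={k:f[k] for k in ['fx','fy','cx','cy','rvec','tvec']}
s=env.observe(); P=pts(f['d'],ci); L=(P-np.array(s['position']))@np.array(s['tool_rot'])*1000; M=(P-O)@MR*1000
for v in range(200,384,6): print(v,[tuple(np.round(M[v,u]).astype(int).tolist()) for u in range(200,304,8)])
E
```

```text
t 10.5 TCPm [ 31.8   0.4 160.4] q [-4.4, 17.4, 91.5, -9.6, 52.9, -62.6] F_m [-0.1   0.47  0.66] g 0.0555
 toolx [-0.94   0.    -0.341] y [ 0.001  1.    -0.   ] z [ 0.341 -0.001 -0.94 ]
tip [ 20.16144942   0.40480185 192.3963456 ]
200 [(141, -54, 0), (140, -45, 1), (141, -37, 0), (30, -15, 144), (142, -19, -1), (141, -10, 0), (141, -1, 0), (141, 8, 0), (141, 17, 0), (30, 13, 143), (140, 34, 1), (141, 43, 0), (141, 52, 0)]
206 [(148, -55, 1), (149, -46, 1), (149, -37, 0), (30, -14, 149), (150, -19, 0), (148, -10, 1), (149, -1, 0), (149, 8, 1), (148, 17, 1), (31, 13, 148), (149, 35, 1), (150, 44, -1), (150, 53, -1)]
212 [(157, -55, 1), (158, -46, 1), (158, -37, 1), (32, -14, 152), (32, -10, 151), (32, -5, 152), (32, -1, 151), (32, 4, 151), (32, 8, 152), (32, 13, 151), (157, 35, 1), (159, 44, -1), (158, 53, 0)]
218 [(168, -57, -1), (167, -47, 0), (169, -38, -2), (169, -29, -2), (166, -20, 1), (167, -10, 0), (167, -1, 0), (167, 8, 0), (167, 17, 0), (167, 26, 0), (166, 36, 1), (167, 45, 0), (167, 54, 0)]
224 [(177, -57, -1), (176, -48, 1), (176, -38, 0), (176, -29, 0), (176, -20, 0), (177,
[... 4647 characters left out ...]
), (-17, 3, 262), (-19, 5, 263), (-18, 7, 262), (-19, 8, 263), (-18, 10, 262)]
368 [(-18, -11, 263), (-18, -9, 263), (-20, -7, 265), (-19, -5, 264), (-18, -4, 264), (-19, -2, 264), (-19, 0, 264), (-18, 1, 263), (-19, 3, 264), (-18, 5, 263), (-18, 6, 264), (-19, 8, 264), (-19, 10, 264)]
374 [(-20, -10, 266), (-19, -9, 265), (-20, -7, 266), (-18, -5, 265), (-19, -4, 265), (-20, -2, 265), (-19, 0, 265), (-19, 1, 265), (-19, 3, 265), (-20, 5, 266), (-19, 6, 265), (-18, 8, 265), (-20, 9, 266)]
380 [(-19, -10, 266), (-20, -8, 267), (-21, -7, 267), (-20, -5, 267), (-20, -4, 267), (-20, -2, 267), (-21, 0, 267), (-20, 1, 267), (-20, 3, 267), (-20, 4, 267), (-20, 6, 267), (-19, 8, 267), (-21, 9, 267)]
```

View pics/w9.png

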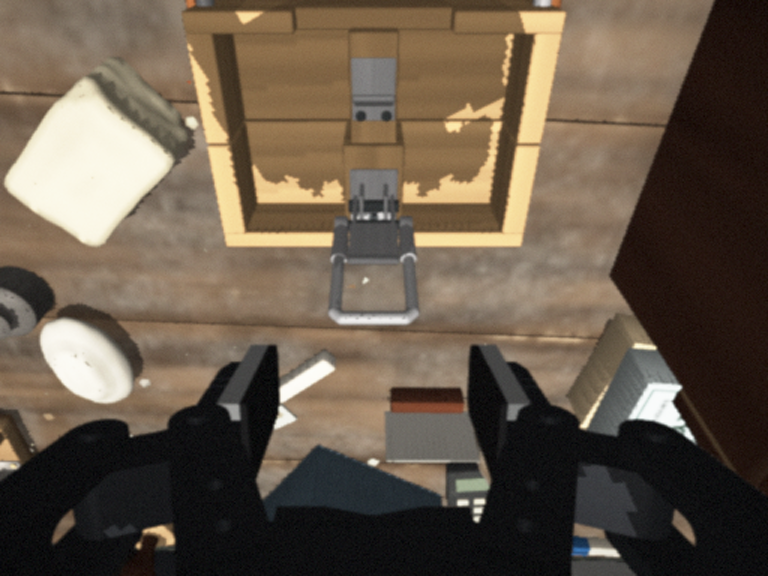

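View pics/s9.png

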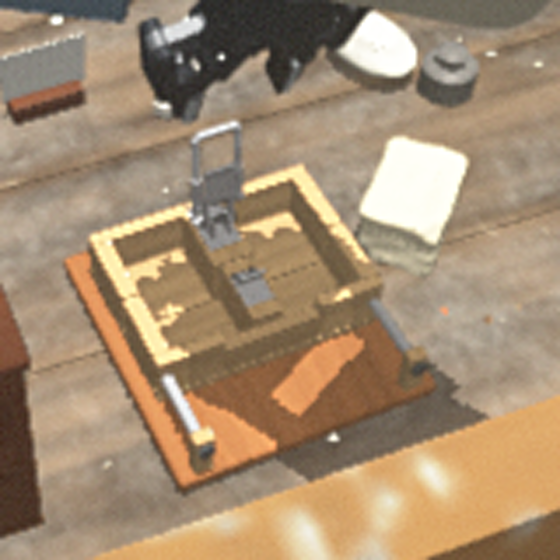

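jog_arm(plan=[[[0.01,0,0.25,0,0,0],[0.01,0,0.25,0,0,0],[0.01,0,0.25,0,0,0],[0.01,0,0.25,0,0,0],[0.01,0,0.25,0,0,0],[0.01,0,0.22,0,0,0],[0.01,0,0,0,0,0]]])

```text
time_s: 11.3
position: [0.5689, 0.0299, 0.1035]
tool_rot: [[-0.837, 0.456, 0.303], [0.429, 0.89, -0.156], [-0.341, -0.001, -0.94]]
ft_force: [-0.2, -0.2, 0.3]
grip_width: 0.0555
```

```bash
python3 - <<'E'
from h import *
st(); print('tip',tip()); crop('wrist','w10.png',(0,0,512,384),1.5)
f=np.load('pics/w9.png.npz'); ci={k:f[k] for k in ['fx','fy','cx','cy','rvec','tvec']}
M=(pts(f['d'],ci)-O)@MR*1000
for v in range(34,90,2): print(v,[tuple(np.round(M[v,u],1).tolist()) for u in (242,250,258)])
E
```

```text
t 11.3 TCPm [ 48.2   0.5 103.5] q [-5.1, 22.7, 94.3, -10.5, 44.9, -61.7] F_m [-0.07 -0.21  0.3 ] g 0.0555
 toolx [-0.94  -0.001 -0.341] y [-0.     1.    -0.001] z [ 0.341 -0.001 -0.94 ]
tip [ 36.63450372   0.56167976 135.51424247]
34 [(-42.7, -4.7, 59.7), (-43.0, 0.5, 61.4), (-42.7, 5.7, 60.1)]
36 [(-41.4, -4.8, 59.3), (-41.8, 0.5, 61.5), (-41.4, 5.8, 59.5)]
38 [(-40.2, -4.8, 59.8), (-40.1, 0.5, 59.2), (-40.1, 5.8, 59.4)]
40 [(-39.1, -4.8, 60.5), (-39.1, 0.5, 60.2), (-39.1, 5.8, 60.5)]
42 [(-37.9, -4.8, 60.6), (-38.0, 0.5, 61.1), (-37.8, 5.8, 60.3)]
44 [(-36.4, -4.8, 59.7), (-36.9, 0.5, 61.7), (-36.6, 5.8, 60.5)]
46 [(-35.6, -4.8, 61.6), (-35.5, 0.5, 61.1), (-35.3, 5.8, 60.1)]
48 [(-33.9, -4.8, 59.7), (-34.0, 0.5, 60.2), (-34.1, 5.9, 60.6)]
50 [(-33.0, -4.8, 61.2), (-32.8, 0.5, 60.6), (-32.8, 5.9, 60.6)]
52 [(-31.5, -4.9, 60.3), (-31.7, 0.5, 61.1), (-31.4, 5.9, 60.0)]
54 [(-30.2, -4.9, 60.5), (-30.3, 0.5, 60.6), (-30.3, 5.9, 60.9)]
56 [(-28.6, -4.9, 59.4), (-28.7, 0.5, 59.6), (-28.7, 6.0, 59.4)]
58 [(-27.7, -4.9, 60.6), (-27.5, 0.5, 59.9), (-91.7, -0.2, 300.4)]
60 [(-26.4, -4.9, 61.0
[... 245 characters left out ...]
3.7, -4.8, 69.9), (-23.8, 0.5, 70.2), (-24.0, 5.8, 70.8)]
70 [(-20.1, -4.9, 62.4), (-19.9, 0.5, 61.6), (-19.8, 6.1, 61.4)]
72 [(-18.0, -5.0, 59.9), (-18.2, 0.6, 60.4), (-17.7, 6.1, 58.9)]
74 [(-17.2, -5.0, 61.7), (-17.2, 0.6, 61.7), (-16.9, 6.1, 60.9)]
76 [(-15.6, -5.0, 61.0), (-15.3, 0.6, 60.2), (-16.0, 6.1, 62.4)]
78 [(-14.1, -5.0, 60.8), (-14.5, 0.6, 61.9), (-14.7, 6.1, 62.6)]
80 [(-13.0, -5.0, 61.8), (-91.7, -0.2, 300.4), (-12.9, 6.2, 61.4)]
82 [(-10.9, -5.1, 59.6), (-10.8, 0.6, 59.4), (-11.2, 6.2, 60.6)]
84 [(-9.5, -5.1, 59.8), (-9.4, 0.6, 59.6), (-9.3, 6.3, 59.2)]
86 [(-8.2, -5.1, 60.3), (-8.1, 0.6, 60.0), (-8.3, 6.3, 60.4)]
88 [(-7.1, -5.1, 61.1), (-6.7, 0.6, 60.1), (-6.6, 6.3, 59.7)]
```

View pics/w10.png

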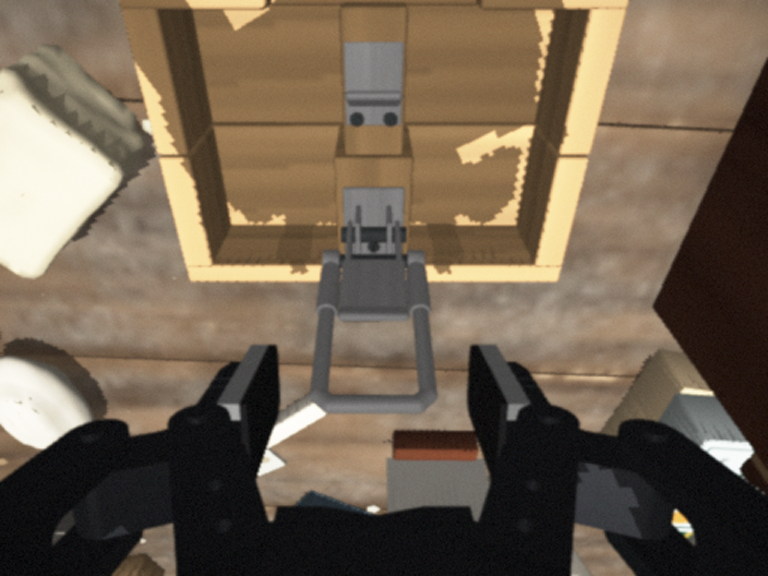

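jog_arm(plan=[[[0,0,0.1,0,0,0],[0,0,0,0,0,0],[0,0,0,0,0,0],[0,0,0,0,0,0],[0,0,0,0,0,0],[0,0,0,0,0,0]]], grip=-0.5, squeeze=20)

```text
time_s: 11.95
position: [0.5704, 0.0294, 0.1013]
tool_rot: [[-0.836, 0.456, 0.305], [0.428, 0.89, -0.156], [-0.342, -0.0, -0.94]]
ft_force: [-0.1, -1.1, -0.8]
grip_width: 0.034
```

```bash
python3 - <<'E'
from h import *
st(); print('tip',tip()); crop('wrist','w11.png',(0,0,512,384),1.5)
E
```

```text
t 11.95 TCPm [ 49.7   0.7 101.3] q [-5.2, 23.0, 94.4, -10.5, 44.4, -61.7] F_m [ 0.45 -1.   -0.82] g 0.034
 toolx [-0.94  -0.001 -0.342] y [-0.001  1.    -0.   ] z [ 0.342  0.    -0.94 ]
tip [ 38.09195074   0.74108204 133.24144157]
```

View pics/w11.png

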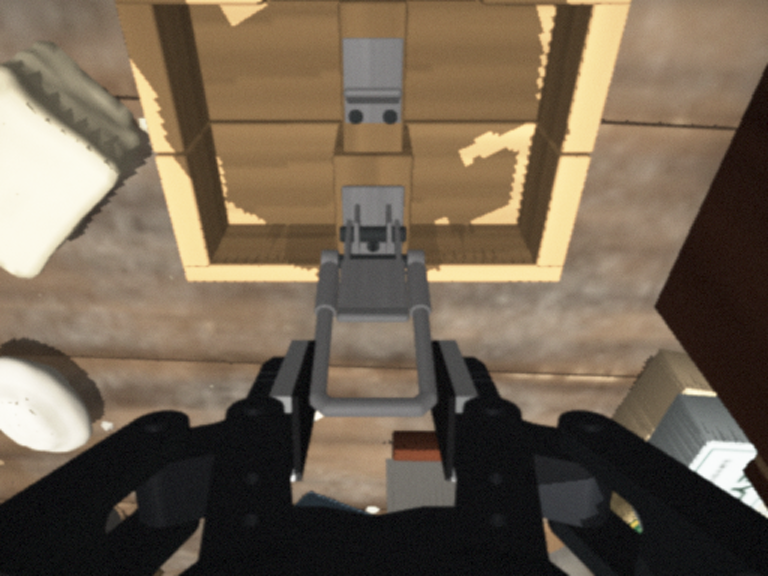

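Bar is held: jaws at 34 mm, with the bar between the pads at about (375,405). Next I work out the swing arc about the pin, with the lever at its open stop.

```bash
cat > arc.py <<'E'
from h import *
def arc(phis,off=51,R=61.3,pin=(19.2,87.5)):
    s=env.observe(); Rm=MR.T@np.array(s['tool_rot']); g=tip(s,off); print('G',np.round(g,1))
    y0=0.5
    for p in phis:
        t=np.array([pin[0]+R*np.cos(np.radians(p)),y0,pin[1]+R*np.sin(np.radians(p))])
        D=np.round(Rm.T@(t-g)/40,2); D[1]=0; g=g+Rm@D*40; print(p,D.tolist(),np.round(g,1))
import sys
arc([float(a) for a in sys.argv[1:]])
E
python3 arc.py 80 86 92 98 104 110 116 122 128 134
```

```text
G [ 32.3   0.7 149.2]
80.0 [0.07, 0.0, 0.01] [ 29.8   0.7 147.9]
86.0 [0.14, 0.0, -0.07] [ 23.6   0.7 148.6]
92.0 [0.15, 0.0, -0.06] [ 17.1   0.7 148.8]
98.0 [0.16, 0.0, -0.04] [ 10.5   0.7 148.1]
104.0 [0.15, 0.0, -0.03] [  4.5   0.7 147.2]
110.0 [0.16, 0.0, -0.01] [ -1.7   0.7 145.3]
116.0 [0.16, 0.0, 0.01] [ -7.5   0.7 142.8]
122.0 [0.16, 0.0, 0.03] [-13.1   0.7 139.5]
128.0 [0.16, 0.0, 0.04] [-18.6   0.7 135.8]
134.0 [0.15, 0.0, 0.06] [-23.4   0.7 131.5]
```

jog_arm(plan=[[[0.07,0,0.01,0,0,0],[0.14,0,-0.07,0,0,0],[0.15,0,-0.06,0,0,0],[0.16,0,-0.04,0,0,0],[0.15,0,-0.03,0,0,0],[0.16,0,-0.01,0,0,0],[0,0,0,0,0,0]]])

```text
time_s: 12.7
position: [0.5392, 0.0454, 0.0969]
tool_rot: [[-0.837, 0.455, 0.304], [0.428, 0.89, -0.156], [-0.341, -0.0, -0.94]]
ft_force: [0.6, -3.1, -1.0]
grip_width: 0.034
```

```bash
python3 - <<'E'
from h import *
st(); print('tip',tip(),'G',tip(off=51)); crop('wrist','w12.png',(0,0,512,384),1.5); crop('scene','s12.png')
E
python3 arc.py 116 122 128 134 140 146 152 158 164 170
```

```text
t 12.7 TCPm [14.7  0.8 96.9] q [-3.5, 21.0, 98.9, -11.7, 42.4, -58.9] F_m [ 1.91 -2.51 -1.03] g 0.034
 toolx [-0.94  -0.001 -0.341] y [-0.001  1.    -0.   ] z [ 0.341 -0.    -0.94 ]
tip [  3.1002458    0.75958355 128.87404481] G [ -2.70044562   0.76063178 144.85378129]
G [ -2.    0.7 145.1]
116.0 [0.15, 0.0, 0.01] [ -7.5   0.7 142.6]
122.0 [0.16, 0.0, 0.02] [-13.2   0.7 139.7]
128.0 [0.16, 0.0, 0.05] [-18.6   0.7 135.6]
134.0 [0.15, 0.0, 0.05] [-23.5   0.7 131.7]
140.0 [0.14, 0.0, 0.08] [-27.7   0.7 126.8]
146.0 [0.13, 0.0, 0.08] [-31.5   0.7 122. ]
152.0 [0.13, 0.0, 0.11] [-34.9   0.7 116.1]
158.0 [0.11, 0.0, 0.11] [-37.5   0.7 110.5]
164.0 [0.1, 0.0, 0.12] [-39.6   0.7 104.6]
170.0 [0.09, 0.0, 0.14] [-41.1   0.7  98.1]
```

View pics/w12.png

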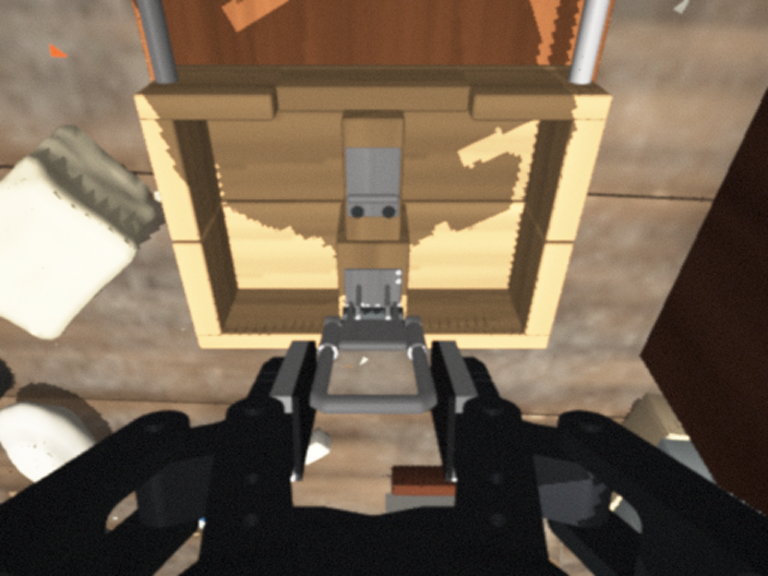

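View pics/s12.png

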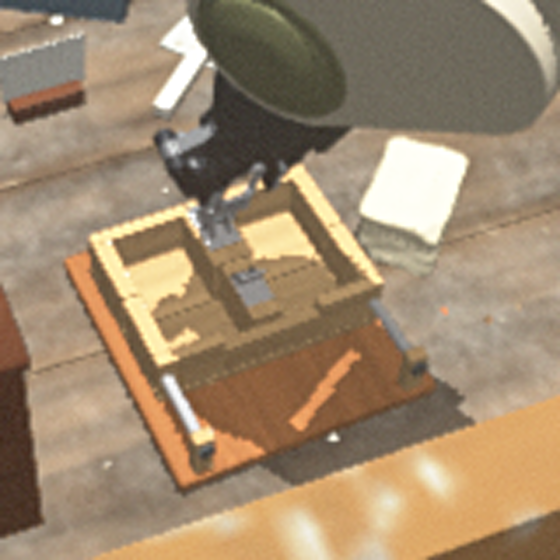

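jog_arm(plan=[[[0.15,0,0.01,0,0,0],[0.16,0,0.02,0,0,0],[0.16,0,0.05,0,0,0],[0.15,0,0.05,0,0,0],[0.14,0,0.08,0,0,0],[0.13,0,0.08,0,0,0],[0.13,0,0.11,0,0,0],[0.11,0,0.11,0,0,0],[0,0,0,0,0,0]]])

```text
time_s: 13.7
position: [0.5078, 0.0613, 0.0617]
tool_rot: [[-0.837, 0.456, 0.303], [0.428, 0.89, -0.156], [-0.341, -0.001, -0.94]]
ft_force: [-0.7, -0.6, 1.4]
grip_width: 0.0337
```

```bash
python3 - <<'E'
from h import *
st(); print('tip',tip(),'G',tip(off=51)); crop('wrist','w13.png',(0,0,512,384),1.5); crop('scene','s13.png')
E
python3 arc.py 164 170 176 182 188 194 200 204
```

```text
t 13.7 TCPm [-20.5   0.6  61.7] q [-1.5, 22.1, 105.4, -14.8, 35.3, -53.6] F_m [-0.35 -0.89  1.41] g 0.0337
 toolx [-0.94  -0.001 -0.341] y [-0.001  1.    -0.001] z [ 0.341 -0.    -0.94 ]
tip [-32.04524983   0.65164876  93.64303724] G [-37.83609775   0.65847221 109.62634209]
G [-37.5   0.7 110.2]
164.0 [0.1, 0.0, 0.12] [-39.6   0.7 104.4]
170.0 [0.09, 0.0, 0.13] [-41.2   0.7  98.2]
176.0 [0.07, 0.0, 0.15] [-41.8   0.7  91.6]
182.0 [0.06, 0.0, 0.15] [-42.    0.7  85.2]
188.0 [0.04, 0.0, 0.15] [-41.5   0.7  79. ]
194.0 [0.03, 0.0, 0.16] [-40.4   0.7  72.6]
200.0 [0.0, 0.0, 0.16] [-38.2   0.7  66.6]
204.0 [0.0, 0.0, 0.11] [-36.7   0.7  62.4]
```

View pics/w13.png

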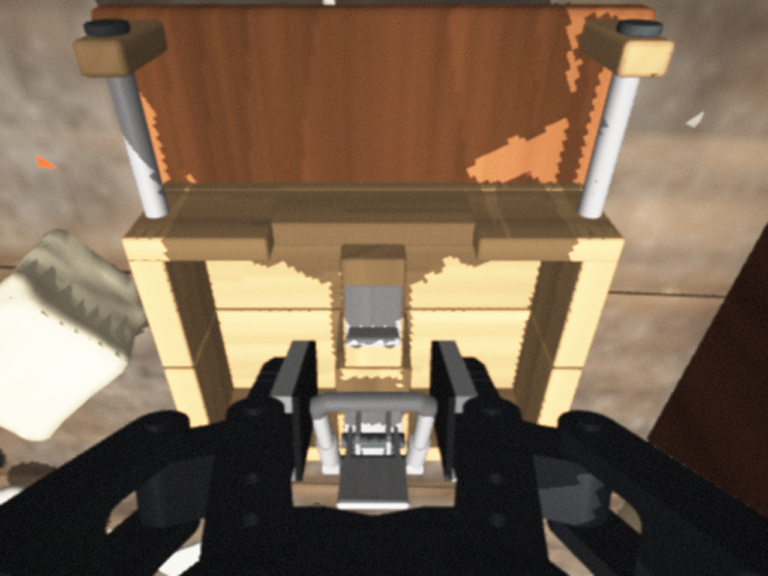

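View pics/s13.png

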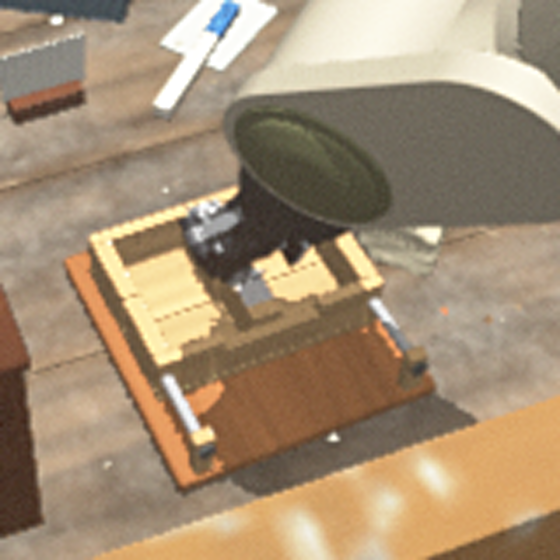

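jog_arm(plan=[[[0.1,0,0.12,0,0,0],[0.09,0,0.13,0,0,0],[0.07,0,0.15,0,0,0],[0.06,0,0.15,0,0,0],[0.04,0,0.15,0,0,0],[0.03,0,0.12,0,0,0],[0.0,0,0.1,0,0,0],[0.0,0,0.05,0,0,0],[0,0,0,0,0,0]]])

```text
time_s: 14.7
position: [0.5073, 0.0617, 0.0206]
tool_rot: [[-0.836, 0.456, 0.304], [0.428, 0.89, -0.156], [-0.342, -0.0, -0.94]]
ft_force: [-1.1, -1.3, 1.1]
grip_width: 0.0334
```

```bash
python3 - <<'E'
from h import *
st(); print('tip',tip(),'G',tip(off=51)); crop('wrist','w14.png',(0,0,512,384),1.5)
f=np.load('pics/w14.png.npz'); ci={k:f[k] for k in ['fx','fy','cx','cy','rvec','tvec']}
M=(pts(f['d'],ci)-O)@MR*1000
for v in range(240,300,3): print(v,[tuple(np.round(M[v,u],1).tolist()) for u in (216,236,250,264,284)])
E
python3 arc.py  200 204
```

```text
t 14.7 TCPm [-21.1   0.7  20.6] q [-1.5, 26.5, 108.1, -18.1, 28.4, -49.7] F_m [-0.37 -1.67  1.05] g 0.0334
 toolx [-0.94  -0.    -0.342] y [-0.  1. -0.] z [ 0.342 -0.    -0.94 ]
tip [-32.73501917   0.66568639  52.58785569] G [-38.54673474   0.66747835  68.563586  ]
240 [(-9.8, -18.2, 23.6), (-44.8, -5.3, 59.4), (-45.6, 0.3, 60.2), (-44.1, 6.1, 58.7), (-10.6, 19.1, 24.4)]
243 [(-6.9, -18.4, 23.0), (-43.4, -5.4, 59.7), (-44.1, 0.3, 60.4), (-43.7, 6.0, 60.0), (-7.9, 19.3, 24.0)]
246 [(-5.5, -18.4, 23.9), (-42.5, -5.4, 60.6), (-41.7, 0.4, 59.8), (-42.1, 6.1, 60.1), (-6.0, 19.4, 24.5)]
249 [(-3.3, -18.5, 24.1), (-39.4, -5.5, 59.2), (-39.8, 0.4, 59.5), (-40.6, 6.1, 60.4), (-3.4, 19.6, 24.2)]
252 [(0.2, -18.8, 23.1), (-39.0, -5.4, 60.5), (-39.2, 0.4, 60.7), (-40.0, 6.1, 61.4), (-0.1, 19.8, 23.3)]
255 [(1.4, -18.8, 24.2), (-37.4, -5.5, 60.7), (-36.5, 0.4, 59.9), (-37.0, 6.2, 60.3), (0.7, 19.7, 24.9)]
258 [(-39.6, -13.4, 64.4), (-39.6, -5.3, 64.4), (-40.5, 0.3, 65.2), (-40.8, 5.9, 65.5), (4.0, 20.0, 24.0)]
261 [(-40.1, -13.2, 66.5), (-40.8, -5.2, 67.0), (-40.3, 0.3, 66.6), (-39.7, 5.9, 66.1),
[... 741 characters left out ...]
), (-23.0, 6.5, 62.9), (-32.9, 13.9, 70.9)]
285 [(-30.4, -13.4, 70.4), (-23.1, -5.6, 64.6), (-24.9, 0.4, 66.0), (-24.4, 6.3, 65.6), (-31.1, 14.0, 71.0)]
288 [(-27.4, -13.6, 69.6), (-25.5, -5.5, 68.1), (-25.3, 0.4, 67.9), (-25.6, 6.2, 68.1), (-29.2, 14.1, 70.9)]
291 [(-27.6, -13.5, 71.2), (-25.9, -5.4, 69.9), (-143.5, -0.1, 160.3), (-26.3, 6.1, 70.2), (-29.2, 14.0, 72.4)]
294 [(-26.6, -13.5, 71.9), (-27.3, -5.3, 72.4), (-26.3, 0.4, 71.7), (-27.1, 6.0, 72.3), (-26.8, 14.2, 72.0)]
297 [(-25.1, -13.5, 72.2), (-26.4, -5.3, 73.2), (-26.7, 0.4, 73.4), (-26.1, 6.0, 72.9), (-26.3, 14.1, 73.1)]
G [-38.6   0.7  68.7]
200.0 [0.01, 0.0, 0.05] [-38.3   0.7  66.7]
204.0 [0.0, 0.0, 0.11] [-36.8   0.7  62.6]
```

View pics/w14.png

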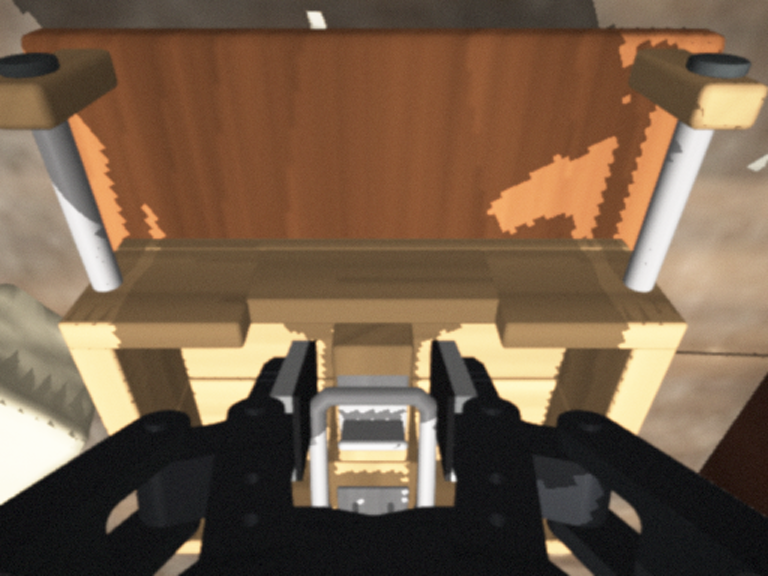

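jog_arm(plan=[[[0.0,0,0.05,0,0,0],[0.0,0,0.05,0,0,0],[0,0,0,0,0,0]]])

```text
time_s: 15.05
position: [0.5086, 0.0611, 0.0172]
tool_rot: [[-0.836, 0.456, 0.305], [0.428, 0.89, -0.156], [-0.343, 0.0, -0.939]]
ft_force: [-2.2, -1.7, 2.4]
grip_width: 0.0339
```

```bash
cat > bar.py <<'E'
from h import *
import sys
s=st(); print('tip',np.round(tip(),1),'G',np.round(tip(off=51),1)); crop('wrist',sys.argv[1],(0,0,512,384),1.5)
f=np.load('pics/'+sys.argv[1]+'.npz'); ci={k:f[k] for k in ['fx','fy','cx','cy','rvec','tvec']}
M=(pts(f['d'],ci)-O)@MR*1000
k=(M[...,2]>55)&(M[...,2]<90)&(M[...,0]>-55)&(M[...,0]<5)
for u in (232,240,250,260,268):
    col=[(v,tuple(np.round(M[v,u],1)[[0,2]].tolist())) for v in range(230,330) if k[v,u] and M[v,u,2]>62]
    # bar = first cluster
    c=[];last=None
    for v,p in col:
        if last is None or v-last<=2: c.append(p); last=v
        else: break
    c=np.array(c)
    if len(c): print(u,'first raised cluster x',c[:,0].min(),c[:,0].max(),'z',c[:,1].min(),c[:,1].max(),len(c))
E
python3 bar.py w15.png
```

```text
t 15.05 TCPm [-19.7   0.8  17.2] q [-1.6, 26.9, 108.2, -18.4, 27.9, -49.4] F_m [-1.21 -2.52  2.38] g 0.0339
 toolx [-0.939 -0.001 -0.343] y [-0.001  1.     0.   ] z [ 0.343  0.    -0.939]
tip [-31.3   0.8  49.2] G [-37.2   0.8  65.2]
232 first raised cluster x -39.7 -36.5 z 63.1 65.8 11
240 first raised cluster x -39.8 -34.9 z 62.9 66.2 12
250 first raised cluster x -39.4 -36.5 z 62.4 65.8 12
260 first raised cluster x -39.5 -36.5 z 62.3 65.7 12
268 first raised cluster x -39.4 -36.3 z 62.5 65.6 12
```

jog_arm(plan=[[[-0.03,0,0.02,0,0,0],[-0.03,0,0.01,0,0,0],[-0.03,0,0.01,0,0,0],[-0.03,0,0.01,0,0,0]]])

```text
time_s: 15.5
position: [0.5121, 0.0591, 0.0168]
tool_rot: [[-0.837, 0.456, 0.303], [0.428, 0.89, -0.156], [-0.341, -0.001, -0.94]]
ft_force: [-7.5, 2.9, 6.5]
grip_width: 0.0336
```

```bash
python3 bar.py w16.png
```

```text
t 15.5 TCPm [-15.6   0.6  16.8] q [-1.8, 27.2, 107.7, -18.0, 28.2, -50.1] F_m [-7.95 -0.83  6.5 ] g 0.0336
 toolx [-0.94  -0.001 -0.341] y [-0.001  1.    -0.001] z [ 0.341 -0.    -0.94 ]
tip [-27.2   0.6  48.8] G [-33.    0.6  64.8]
232 first raised cluster x -36.1 -31.9 z 62.9 65.7 12
240 first raised cluster x -36.3 -31.6 z 62.3 65.6 12
250 first raised cluster x -35.6 -32.1 z 62.8 65.3 11
260 first raised cluster x -35.9 -31.0 z 62.5 65.9 12
268 first raised cluster x -35.4 -31.5 z 62.4 65.3 12
```

jog_arm(plan=[[[-0.03,0,0.005,0,0,0],[-0.03,0,0.01,0,0,0],[-0.03,0,0.01,0,0,0]]])

```text
time_s: 15.85
position: [0.5156, 0.0573, 0.017]
tool_rot: [[-0.837, 0.456, 0.303], [0.428, 0.89, -0.156], [-0.341, -0.001, -0.94]]
ft_force: [-5.0, 1.6, 4.2]
grip_width: 0.0335
```

```bash
python3 bar.py w17.png
```

```text
t 15.85 TCPm [-11.7   0.6  17. ] q [-2.1, 27.3, 107.2, -17.7, 28.4, -50.6] F_m [-5.2  -0.86  4.19] g 0.0335
 toolx [-0.94  -0.001 -0.341] y [-0.001  1.    -0.001] z [ 0.341 -0.    -0.94 ]
tip [-23.3   0.6  48.9] G [-29.1   0.6  64.9]
232 first raised cluster x -31.7 -27.4 z 62.4 65.7 12
240 first raised cluster x -31.3 -28.1 z 62.2 65.4 11
250 first raised cluster x -31.7 -28.2 z 62.1 65.3 13
260 first raised cluster x -31.9 -27.8 z 62.2 65.0 13
268 first raised cluster x -31.4 -27.4 z 63.1 65.5 11
```

View pics/w17.png

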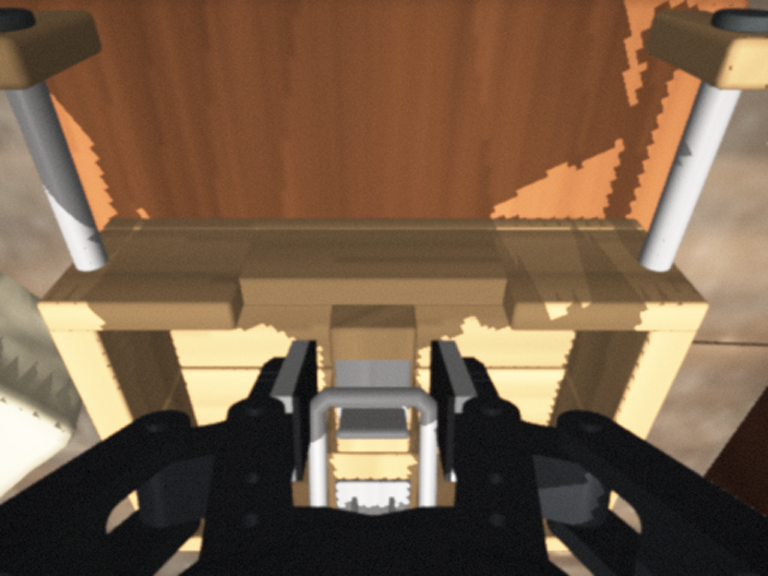

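jog_arm(plan=[[[-0.03,0,0.01,0,0,0],[-0.02,0,0.01,0,0,0]]])

```text
time_s: 16.1
position: [0.5177, 0.0563, 0.0169]
tool_rot: [[-0.837, 0.456, 0.303], [0.428, 0.89, -0.156], [-0.341, -0.001, -0.94]]
ft_force: [-5.7, 1.8, 3.9]
grip_width: 0.0336
```

jog_arm(plan=[[[-0.02,0,0.01,0,0,0]]])

```text
time_s: 16.2
position: [0.5185, 0.0559, 0.0169]
tool_rot: [[-0.837, 0.456, 0.303], [0.428, 0.89, -0.156], [-0.341, -0.0, -0.94]]
ft_force: [-5.6, 1.7, 5.1]
grip_width: 0.0336
```

jog_arm(plan=[[[-0.015,0,0.005,0,0,0]]])

```text
time_s: 16.3
position: [0.5188, 0.0557, 0.0168]
tool_rot: [[-0.837, 0.456, 0.303], [0.428, 0.89, -0.156], [-0.341, -0.001, -0.94]]
ft_force: [-8.3, 4.8, 6.0]
grip_width: 0.0334
```

```bash
python3 bar.py w18.png
```

```text
t 16.3 TCPm [-8.1  0.6 16.8] q [-2.3, 27.5, 106.8, -17.5, 28.6, -51.0] F_m [-9.53  0.47  5.99] g 0.0334
 toolx [-0.94  -0.001 -0.341] y [-0.     1.    -0.001] z [ 0.341 -0.    -0.94 ]
tip [-19.7   0.6  48.8] G [-25.5   0.6  64.8]
232 first raised cluster x -28.5 -23.5 z 62.2 73.7 28
240 first raised cluster x -28.3 -23.7 z 62.4 73.9 28
250 first raised cluster x -28.3 -23.7 z 62.5 73.8 28
260 first raised cluster x -28.4 -24.1 z 62.7 74.1 28
268 first raised cluster x -28.1 -24.4 z 62.4 73.2 28
```

jog_arm(plan=[[[-0.012,0,0.0,0,0,0]]])

```text
time_s: 16.45
position: [0.5188, 0.0556, 0.0168]
tool_rot: [[-0.837, 0.456, 0.302], [0.428, 0.89, -0.156], [-0.34, -0.001, -0.94]]
ft_force: [-8.1, 5.2, 5.1]
grip_width: 0.0335
```

jog_arm(plan=[[[0,0,0.0,0,0,0]]])

```text
time_s: 16.55
position: [0.5188, 0.0556, 0.0169]
tool_rot: [[-0.837, 0.456, 0.302], [0.428, 0.89, -0.156], [-0.34, -0.001, -0.94]]
ft_force: [-7.4, 4.2, 4.9]
grip_width: 0.0337
```

```bash
python3 bar.py w19.png
```

```text
t 16.55 TCPm [-8.1  0.6 16.9] q [-2.3, 27.5, 106.8, -17.4, 28.7, -51.1] F_m [-8.49  0.37  4.88] g 0.0337
 toolx [-0.94  -0.001 -0.34 ] y [-0.001  1.    -0.001] z [ 0.34  -0.001 -0.94 ]
tip [-19.7   0.6  48.8] G [-25.4   0.6  64.8]
232 first raised cluster x -28.2 -23.2 z 62.3 73.6 28
240 first raised cluster x -28.5 -24.0 z 62.7 73.8 27
250 first raised cluster x -28.4 -23.2 z 62.2 73.5 27
260 first raised cluster x -28.0 -23.7 z 62.4 73.7 28
268 first raised cluster x -28.6 -23.2 z 62.5 73.8 28
```

View pics/w19.png

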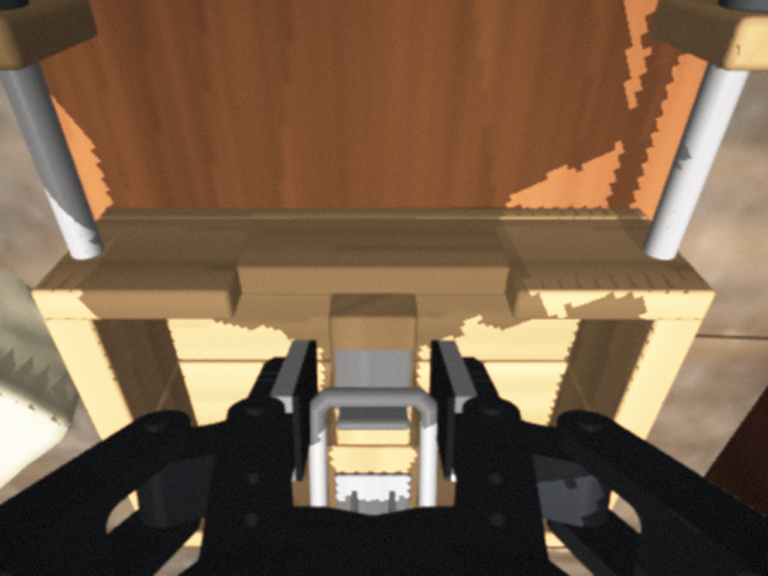

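The bar is seated. Motion stopped dead at x ≈ −26 with about 8.5 N, z ≈ 62.5, and the picture shows it tucked under the hook. I release it and retreat.

jog_arm(plan=[[[0,0,0,0,0,0],[0,0,0,0,0,0],[0,0,0,0,0,0],[0,0,0,0,0,0],[0,0,0,0,0,0]]], grip=0.2)

```text
time_s: 17.1
position: [0.5204, 0.0551, 0.0173]
tool_rot: [[-0.836, 0.456, 0.305], [0.428, 0.89, -0.156], [-0.343, 0.0, -0.939]]
ft_force: [-0.5, 0.1, -0.5]
grip_width: 0.0509
```

jog_arm(plan=[[[0,0,-0.1,0,0,0],[0,0,-0.2,0,0,0],[0,0,-0.3,0,0,0],[0,0,-0.5,0,0,0],[0,0,-0.5,0,0,0],[0,0,-0.5,0,0,0],[0,0,-0.4,0,0,0],[0,0,0,0,0,0]]])

```text
time_s: 17.9
position: [0.4901, 0.0713, 0.1139]
tool_rot: [[-0.835, 0.455, 0.309], [0.428, 0.89, -0.156], [-0.346, 0.002, -0.938]]
ft_force: [0.5, -0.2, -0.4]
grip_width: 0.0512
```

```bash
python3 bar.py w20.png; python3 - <<'E'
from h import *
crop('scene','s20.png')
f=np.load('pics/w20.png.npz'); ci={k:f[k] for k in ['fx','fy','cx','cy','rvec','tvec']}
M=(pts(f['d'],ci)-O)@MR*1000
for u in (244,250,256): 
    print(u,[tuple(np.round(M[v,u],1)[[0,2]].tolist()) for v in range(200,345,5)])
E
```

```text
t 17.9 TCPm [-40.8   1.3 113.9] q [-0.2, 15.8, 103.8, -13.1, 42.9, -54.8] F_m [ 0.59  0.04 -0.45] g 0.0512
 toolx [-0.938 -0.    -0.346] y [-0.001  1.     0.002] z [ 0.346  0.003 -0.938]
tip [-52.6   1.3 145.7] G [-58.5   1.2 161.7]
268 first raised cluster x -0.2 4.1 z 75.6 78.5 8
244 [(-13.8, 59.4), (-8.3, 58.3), (-3.9, 58.7), (1.1, 58.4), (6.0, 58.3), (10.2, 59.2), (14.0, 60.5), (19.3, 60.5), (24.1, 61.0), (30.8, 59.6), (22.8, 72.6), (26.7, 74.0), (47.3, 60.2), (54.9, 58.7), (27.4, 87.6), (27.3, 92.2), (28.3, 95.8), (29.8, 98.8), (29.3, 103.3), (30.7, 106.3), (31.2, 109.9), (31.3, 113.7), (30.9, 117.7), (31.6, 120.9), (226.1, -2.3), (236.1, -1.7), (247.2, -1.7), (259.9, -2.3), (271.2, -2.0)]
250 [(-13.3, 58.9), (-8.8, 58.9), (-4.0, 58.7), (1.8, 57.5), (6.0, 58.3), (11.3, 58.0), (14.4, 60.1), (19.8, 59.9), (24.2, 60.8), (29.8, 60.6), (22.9, 72.6), (26.8, 73.9), (46.2, 61.2), (56.3, 57.5), (27.8, 87.3), (26.4, 93.0), (27.8, 96.2), (27.4, 100.7), (30.3, 102.6), (30.3, 106.6), (31.8, 109.5), (31.3, 113.7), (32.3, 116.8), (31.0, 121.3), (225.1, -1.6), (236.3, -1.9), (248.9, -2.7), (259.9, -2.3), (271.2, -2.0)]
256 [(-14.2, 60.0), (-7.5, 57.3), (-4.0, 58.7), (1.1, 58.3), (6.0, 58.3), (11.0, 58.3), (14.6, 59.9), (18.6, 61.1), (18.8, 66.3), (18.9, 71.4), (20.1, 75.3), (24.9, 75.6), (30.7, 75.3), (55.0, 58.6), (27.4, 87.7), (27.0, 92.5), (28.1, 95.9), (28.7, 99.7), (29.7, 103.1), (30.8, 106.3), (30.9, 110.1), (31.3, 113.7), (32.1, 116.9), (32.0, 120.7), (225.3, -1.8), (236.7, -2.1), (246.2, -1.0), (260.1, -2.5), (242.6, 14.7)]
```

View pics/w20.png

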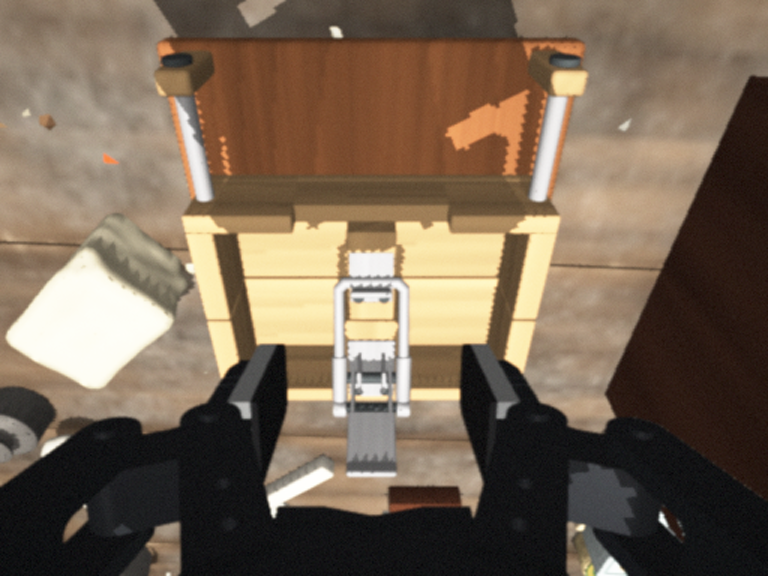

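View pics/s20.png

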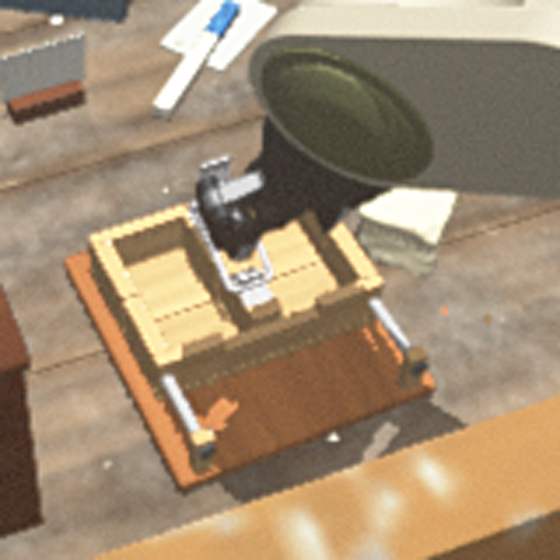

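The bail stayed hooked: bar at about (373,282), under the hook. The handle stands at roughly 78°. Now I shut the jaws and turn the tool near-vertical (5° nose-back), so the front tip corner presses the lever.

jog_arm(plan=[[[0,0,-0.1,0,0.58,0],[0,0,0,0,0.58,0],[0,0,0,0,0.58,0],[0,0,0,0,0.58,0],[0,0,0,0,0.58,0],[0,0,0,0,0,0]]], grip=-1)

```text
time_s: 18.6
position: [0.4897, 0.0703, 0.1137]
tool_rot: [[-0.886, 0.457, -0.078], [0.456, 0.889, 0.04], [0.088, -0.001, -0.996]]
ft_force: [-0.4, 1.0, 0.1]
grip_width: -0.0005
```

```bash
python3 - <<'E'
from h import *
st(); print(tip()); print(todo([12,.3,118]))
f=np.load('pics/w20.png.npz'); ci={k:f[k] for k in ['fx','fy','cx','cy','rvec','tvec']}
E
```

```text
t 18.6 TCPm [-40.7   0.3 113.7] q [-6.6, 23.3, 87.9, 1.8, 73.5, -70.0] F_m [-0.85  0.73  0.1 ] g -0.0005
 toolx [-0.996  0.001  0.088] y [ 0.001  1.    -0.001] z [-0.088 -0.    -0.996]
[-37.72825427   0.33787203 147.54940028]
[-1.303e+00  1.000e-03  6.270e-01]
```

jog_arm(plan=[[[-0.2,0,0.12,0,0,0],[-0.3,0,0.13,0,0,0],[-0.3,0,0.13,0,0,0],[-0.3,0,0.13,0,0,0],[-0.2,0,0.12,0,0,0],[0,0,0,0,0,0]]])

```text
time_s: 19.2
position: [0.5332, 0.0482, 0.0844]
tool_rot: [[-0.886, 0.456, -0.077], [0.455, 0.89, 0.039], [0.086, -0.0, -0.996]]
ft_force: [-0.8, 0.3, 0.0]
grip_width: -0.0001
```

```bash
python3 - <<'E'
from h import *
st(); print(tip()); crop('scene','s22.png'); crop('top','t22.png',(240,130,360,230),6)
E
```

```text
t 19.2 TCPm [ 8.1  0.6 84.4] q [-8.4, 28.9, 83.6, 1.6, 72.2, -71.8] F_m [-0.83 -0.07  0.  ] g -0.0001
 toolx [-0.996  0.     0.086] y [ 0.  1. -0.] z [-0.086 -0.    -0.996]
[ 11.00590077   0.56945139 118.2633484 ]
```

View pics/s22.png

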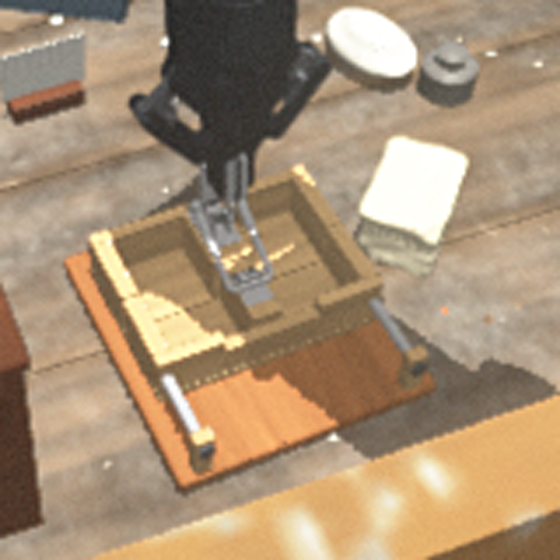

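```bash
cat > lev.py <<'E'
from h import *
import sys
def rr(a): return 43+ (78-a)/75*3
def C(a,pen=0): 
    r=rr(a); a=np.radians(a); h=4.5-pen
    return np.array([26+r*np.cos(a)-h*np.sin(a),0,73+r*np.sin(a)+h*np.cos(a)])
s=st(); Rm=MR.T@np.array(s['tool_rot']); t=tip(s); off=-11*Rm[:,0]
c=t+off; print('C now',np.round(c,1), 'alpha if contact', np.round(np.degrees(np.arctan2(c[2]-73,c[0]-26)-np.arctan2(4.5,44)),1),'r',np.hypot(c[2]-73,c[0]-26))
for a in [float(x) for x in sys.argv[1:]]:
    D=Rm.T@(C(a)-c)/40; D[1]=0; D=np.round(D,2); c=c+Rm@D*40; print(a,D.tolist(),np.round(c,1))
E
python3 lev.py 84 80 76 72 68 64 60 56
```

```text
t 19.3 TCPm [ 7.3  0.7 85.2] q [-8.3, 28.7, 83.7, 1.7, 72.3, -71.8] F_m [-0.31 -0.23 -0.66] g 0.0002
 toolx [-0.996 -0.     0.086] y [-0.  1. -0.] z [-0.086 -0.    -0.996]
C now [ 21.2   0.8 118.2] alpha if contact 90.2 r 45.433114023746356
84.0 [-0.12, 0.0, 0.04] [ 25.8   0.8 116.2]
80.0 [-0.08, 0.0, -0.0] [ 29.    0.8 115.9]
76.0 [-0.08, 0.0, -0.01] [ 32.2   0.8 116. ]
72.0 [-0.07, 0.0, 0.01] [ 35.    0.8 115.4]
68.0 [-0.08, 0.0, 0.0] [ 38.2   0.8 115.1]
64.0 [-0.07, 0.0, 0.02] [ 40.9   0.8 114.1]
60.0 [-0.08, 0.0, 0.02] [ 44.    0.8 113. ]
56.0 [-0.07, 0.0, 0.02] [ 46.8   0.8 112. ]
```

jog_arm(plan=[[[-0.12,0,0.04,0,0,0],[-0.08,0,0,0,0,0],[-0.08,0,-0.01,0,0,0],[-0.07,0,0.01,0,0,0],[-0.08,0,0,0,0,0]]])

```text
time_s: 19.8
position: [0.5476, 0.0411, 0.0823]
tool_rot: [[-0.887, 0.456, -0.077], [0.454, 0.89, 0.039], [0.087, -0.0, -0.996]]
ft_force: [-3.4, 1.5, -1.8]
grip_width: -0.0001
```

```bash
python3 lev.py 64 60 56 52 48 44 40; python3 - <<'E'
from h import *
crop('scene','s23.png')
E
```

```text
t 19.8 TCPm [24.1  0.8 82.3] q [-8.9, 30.2, 81.4, 1.6, 73.1, -72.3] F_m [-3.7  -0.22 -1.84] g -0.0001
 toolx [-0.996 -0.001  0.087] y [-0.001  1.    -0.   ] z [-0.087 -0.    -0.996]
C now [ 38.    0.8 115.2] alpha if contact 68.3 r 43.84773803923363
64.0 [-0.08, 0.0, 0.02] [ 41.1   0.8 114.1]
60.0 [-0.07, 0.0, 0.02] [ 43.8   0.8 113.1]
56.0 [-0.08, 0.0, 0.02] [ 47.    0.8 112. ]
52.0 [-0.07, 0.0, 0.03] [ 49.6   0.8 110.5]
48.0 [-0.07, 0.0, 0.04] [ 52.3   0.8 108.7]
44.0 [-0.07, 0.0, 0.04] [ 54.9   0.8 106.9]
40.0 [-0.06, 0.0, 0.04] [ 57.2   0.8 105.1]
```

View pics/s23.png

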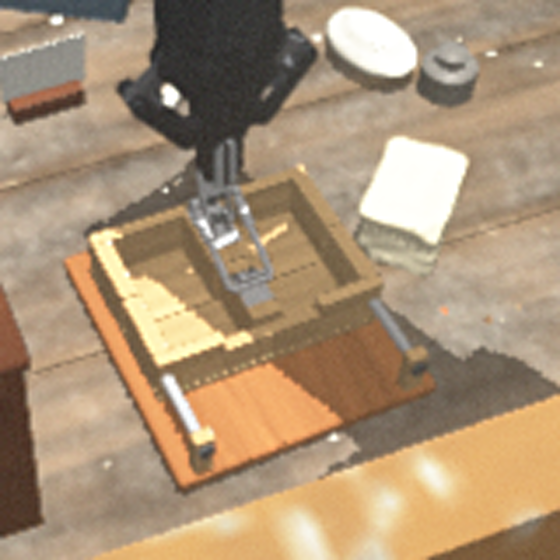

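jog_arm(plan=[[[-0.08,0,0.02,0,0,0],[-0.07,0,0.02,0,0,0],[-0.08,0,0.02,0,0,0],[-0.07,0,0.03,0,0,0]]])

```text
time_s: 20.25
position: [0.5576, 0.036, 0.0774]
tool_rot: [[-0.887, 0.456, -0.078], [0.454, 0.89, 0.04], [0.088, -0.0, -0.996]]
ft_force: [-5.4, 2.7, 0.5]
grip_width: 0.0006
```

```bash
python3 lev.py 48 44 40 36 32 28 24 20; python3 - <<'E'
from h import *
crop('scene','s24.png')
E
```

```text
t 20.25 TCPm [35.4  0.8 77.4] q [-9.3, 31.4, 80.1, 1.6, 73.3, -72.7] F_m [-6.04 -0.03  0.51] g 0.0006
 toolx [-0.996 -0.001  0.088] y [-0.001  1.    -0.   ] z [-0.088 -0.    -0.996]
C now [ 49.3   0.8 110.3] alpha if contact 52.1 r 43.963290340255334
48.0 [-0.08, 0.0, 0.03] [ 52.4   0.8 108.8]
44.0 [-0.06, 0.0, 0.04] [ 54.6   0.8 107. ]
40.0 [-0.07, 0.0, 0.04] [ 57.3   0.8 105.2]
36.0 [-0.06, 0.0, 0.05] [ 59.5   0.8 102.9]
32.0 [-0.06, 0.0, 0.05] [ 61.7   0.8 100.7]
28.0 [-0.05, 0.0, 0.06] [63.5  0.8 98.2]
24.0 [-0.05, 0.0, 0.06] [65.3  0.8 95.6]
20.0 [-0.05, 0.0, 0.07] [67.   0.8 92.7]
```

View pics/s24.png

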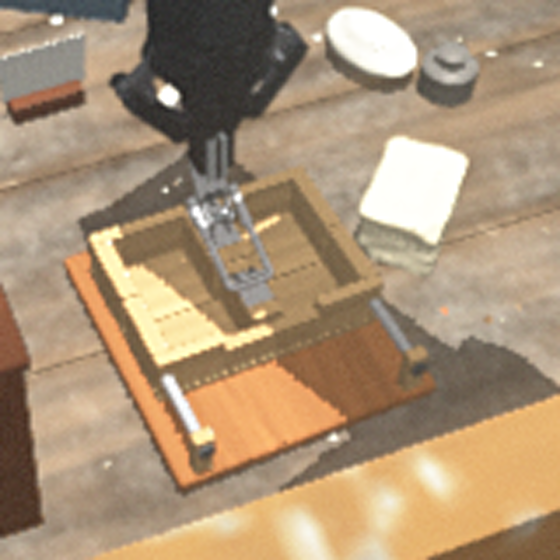

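jog_arm(plan=[[[-0.08,0,0.03,0,0,0],[-0.06,0,0.04,0,0,0],[-0.07,0,0.04,0,0,0],[-0.06,0,0.05,0,0,0],[-0.06,0,0.05,0,0,0]]])

```text
time_s: 20.8
position: [0.5687, 0.0303, 0.068]
tool_rot: [[-0.887, 0.456, -0.078], [0.454, 0.89, 0.039], [0.087, -0.0, -0.996]]
ft_force: [-5.1, 2.1, 2.0]
grip_width: -0.0003
```

```bash
python3 lev.py 28 24 20 16 12 8 4 3; python3 - <<'E'
from h import *
crop('scene','s25.png'); crop('wrist','w25.png',(0,0,512,384),1.5)
E
```

```text
t 20.8 TCPm [47.9  0.8 68. ] q [-9.6, 33.0, 78.9, 1.6, 73.0, -73.0] F_m [-5.52 -0.44  1.96] g -0.0003
 toolx [-0.996 -0.001  0.087] y [-0.001  1.    -0.   ] z [-0.087 -0.    -0.996]
C now [ 61.8   0.8 100.9] alpha if contact 32.1 r 45.364074614255216
28.0 [-0.05, 0.0, 0.06] [63.6  0.8 98.3]
24.0 [-0.05, 0.0, 0.07] [65.3  0.8 95.3]
20.0 [-0.05, 0.0, 0.06] [67.1  0.8 92.8]
16.0 [-0.04, 0.0, 0.07] [68.5  0.8 89.8]
12.0 [-0.04, 0.0, 0.07] [69.8  0.8 86.9]
8.0 [-0.03, 0.0, 0.07] [70.8  0.8 84. ]
4.0 [-0.03, 0.0, 0.08] [71.7  0.8 80.7]
3.0 [-0.0, 0.0, 0.02] [71.6  0.8 79.9]
```

View pics/s25.png

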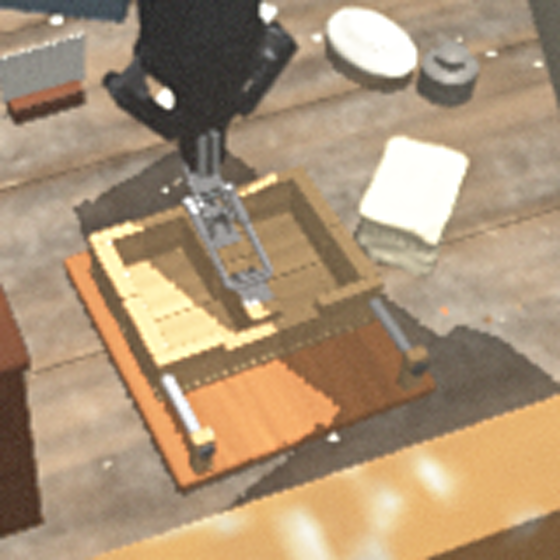

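View pics/w25.png

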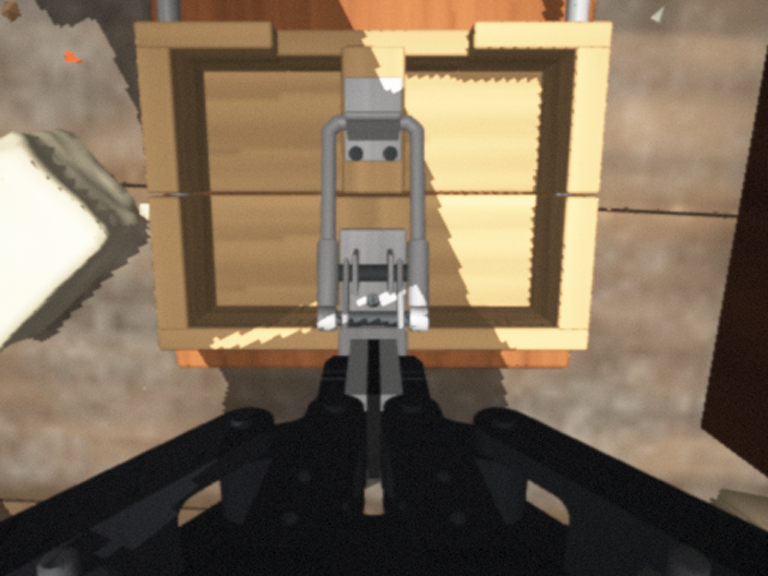

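jog_arm(plan=[[[-0.05,0,0.06,0,0,0],[-0.05,0,0.07,0,0,0],[-0.05,0,0.06,0,0,0],[-0.04,0,0.07,0,0,0]]])

```text
time_s: 21.3
position: [0.5759, 0.0267, 0.0572]
tool_rot: [[-0.887, 0.456, -0.075], [0.454, 0.89, 0.039], [0.084, 0.0, -0.996]]
ft_force: [-1.6, 0.3, 0.6]
grip_width: 0.0
```

```bash
python3 lev.py 12 8 4 3 2; python3 - <<'E'
from h import *
crop('scene','s26.png')
E
```

```text
t 21.3 TCPm [55.9  0.8 57.2] q [-9.8, 34.2, 78.5, 1.5, 71.9, -73.3] F_m [-1.58 -0.49  0.64] g 0.0
 toolx [-0.996 -0.     0.084] y [-0.  1.  0.] z [-0.084  0.    -0.996]
C now [69.7  0.8 90.2] alpha if contact 15.6 r 46.98042389777943
12.0 [-0.01, 0.0, 0.08] [69.9  0.8 86.9]
8.0 [-0.03, 0.0, 0.08] [70.8  0.8 83.7]
4.0 [-0.02, 0.0, 0.07] [71.3  0.8 80.8]
3.0 [-0.01, 0.0, 0.02] [71.7  0.8 80. ]
2.0 [-0.01, 0.0, 0.02] [72.   0.8 79.1]
```

View pics/s26.png

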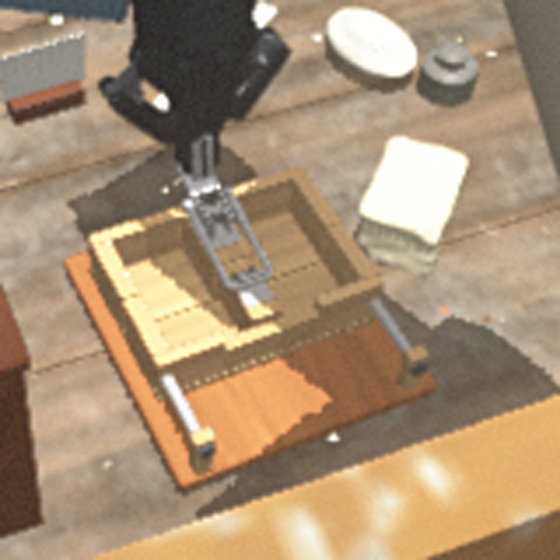

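jog_arm(plan=[[[-0.01,0,0.06,0,0,0],[-0.02,0,0.06,0,0,0],[-0.02,0,0.06,0,0,0],[-0.01,0,0.04,0,0,0]]])

```text
time_s: 21.75
position: [0.5768, 0.0262, 0.0494]
tool_rot: [[-0.887, 0.456, -0.075], [0.454, 0.89, 0.039], [0.085, 0.0, -0.996]]
ft_force: [-6.8, 1.4, 22.0]
grip_width: -0.0001
```

```bash
python3 lev.py 4 3 2 1;  python3 - <<'E'
from h import *
crop('scene','s27.png')
E
```

```text
t 21.75 TCPm [56.9  0.9 49.4] q [-9.9, 34.8, 78.7, 1.5, 71.1, -73.3] F_m [-6.7  -1.91 21.97] g -0.0001
 toolx [-0.996 -0.001  0.085] y [-0.001  1.     0.   ] z [-0.085  0.    -0.996]
C now [70.8  0.9 82.4] alpha if contact 6.0 r 45.75656907057559
4.0 [-0.02, 0.0, 0.04] [71.4  0.9 80.7]
3.0 [-0.01, 0.0, 0.02] [71.8  0.9 79.9]
2.0 [-0.0, 0.0, 0.02] [71.7  0.9 79.1]
1.0 [-0.01, 0.0, 0.02] [72.   0.9 78.2]
```

View pics/s27.png

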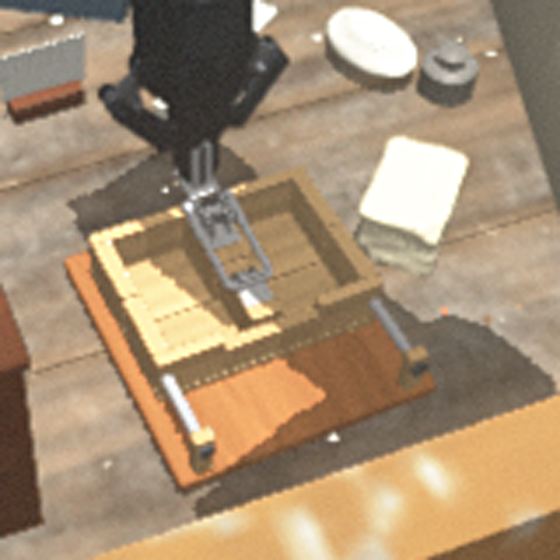

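Force jumped to 22 N, so the lever is probably on its home stop. I back off and check it.

jog_arm(plan=[[[0,0,-0.05,0,0,0],[0,0,-0.2,0,0,0],[0,0,-0.4,0,0,0],[0.4,0,-0.7,0,0,0],[0.6,0,-0.7,0,0,0],[0.6,0,-0.6,0,0,0],[0.6,0,0,0,0,0],[0.6,0,0,0,0,0],[0,0,0,0,0,0]]])

```text
time_s: 22.7
position: [0.4836, 0.074, 0.1644]
tool_rot: [[-0.887, 0.455, -0.076], [0.453, 0.891, 0.039], [0.085, 0.0, -0.996]]
ft_force: [0.7, -0.5, 0.1]
grip_width: 0.0001
```

```bash
python3 - <<'E'
from h import *
st(); print(tip()); crop('scene','s28.png'); crop('wrist','w28.png',(0,0,512,384),1.5); crop('top','t28.png',(230,140,350,250),6)
for c in ['s28.png','w28.png','t28.png']:
    f=np.load(f'pics/{c}.npz'); ci={k:f[k] for k in ['fx','fy','cx','cy','rvec','tvec']}
    M=(pts(f['d'],ci)-O)@MR*1000
    k=(np.abs(M[...,1])<8)&(M[...,0]>15)&(M[...,0]<85)&(M[...,2]>66)&(M[...,2]<130)
    Q=M[k]; print(c,len(Q))
    for x0 in range(15,85,5):
        q=Q[(Q[:,0]>=x0)&(Q[:,0]<x0+5)]
        if len(q): print(x0,len(q),np.round(np.percentile(q[:,2],[10,50,90]),1))
E
```

```text
t 22.7 TCPm [-47.8   0.9 164.4] q [-6.3, 19.6, 84.4, 1.8, 80.6, -69.6] F_m [ 0.79 -0.1   0.11] g 0.0001
 toolx [-0.996 -0.002  0.085] y [-0.002  1.     0.   ] z [-0.085  0.    -0.996]
[-44.89021962   0.86358209 198.24009346]
s28.png 123
20 11 [67.7 73.2 76.6]
25 14 [69.  74.6 77.6]
30 6 [74.2 76.5 77.7]
35 1 [75.9 75.9 75.9]
40 14 [73.2 75.7 77.1]
45 15 [75.7 78.4 80.3]
50 10 [79.  80.3 81. ]
55 11 [76.  79.2 80.1]
60 10 [78.9 79.5 80.8]
65 12 [78.5 79.8 80.5]
70 14 [79.6 81.3 82.8]
75 5 [80.7 81.4 83.1]
w28.png 155
60 6 [79.  79.3 79.6]
65 58 [78.5 79.3 80. ]
70 82 [79.3 80.6 82.2]
75 9 [81.1 81.5 81.8]
t28.png 0
```

View pics/s28.png

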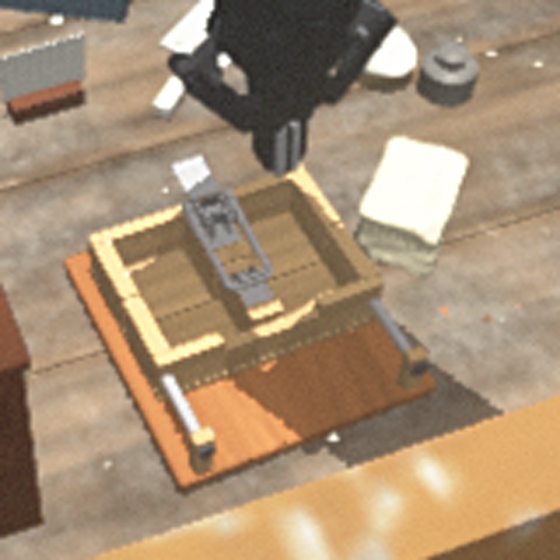

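View pics/w28.png

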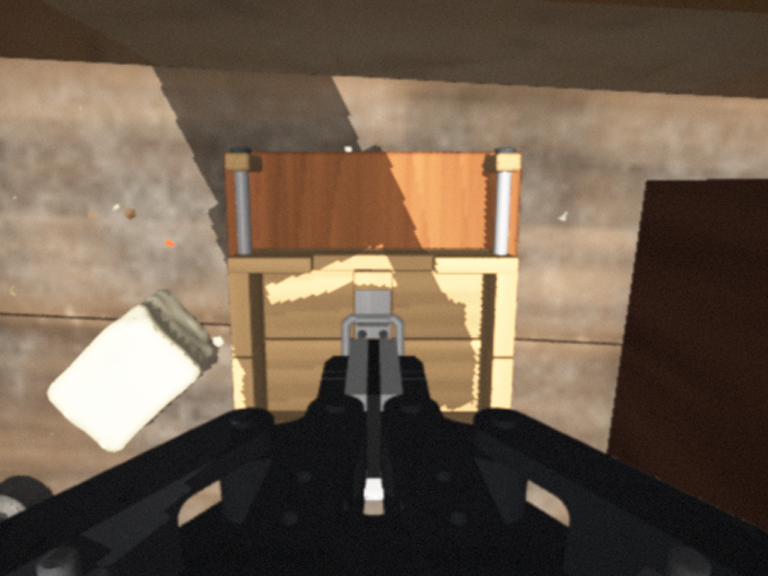

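```bash
python3 - <<'E'
from h import *
Q=[];B=[]
for i in range(8):
    im,d=vision.get_image('scene'); ci=vision.camera_info('scene'); M=(pts(d,ci)-O)@MR*1000
    k=(np.abs(M[...,1]-1.5)<8)&(M[...,0]>50)&(M[...,0]<80)&(M[...,2]>70)&(M[...,2]<95); Q.append(M[k])
    k2=(np.abs(M[...,1])<80)&(np.abs(M[...,1])>72)&(M[...,0]>2)&(M[...,0]<56)&(np.abs(M[...,2]-60)<5); B.append(M[k2])
Q=np.concatenate(Q);B=np.concatenate(B); print('wall top z',np.median(B[:,2]))
for x0 in range(50,80,3):
    q=Q[(Q[:,0]>=x0)&(Q[:,0]<x0+3)]
    if len(q): print(x0,len(q),round(np.median(q[:,2]),2))
k=(Q[:,0]>52)&(Q[:,0]<70); p=np.polyfit(Q[k,0],Q[k,2],1); print('slope deg',np.degrees(np.arctan(p[0])),'z at 64',np.polyval(p,64))
# keeper/bar region
k=(np.abs(M[...,1])<25)&(M[...,0]>-45)&(M[...,0]<-15)&(M[...,2]>57); q=M[k]
for x0 in range(-45,-15,3):
    r=q[(q[:,0]>=x0)&(q[:,0]<x0+3)]
    if len(r): print('bar',x0,len(r),np.round(np.percentile(r[:,2],[5,50,95]),1))
E
python3 gap.py s28.png
```

```text
wall top z 59.99017006562896
50 61 79.1
53 49 78.76
56 54 78.9
59 48 79.12
62 60 79.36
65 42 79.7
68 54 79.69
71 69 80.8
74 50 81.74
77 10 81.3
slope deg 3.3367885537103232 z at 64 79.45275285631823
bar -45 241 [216.9 293.3 484.1]
bar -42 79 [ 59.1 482.  489.5]
bar -39 86 [ 59.9 484.4 491.7]
bar -36 73 [ 59.4 487.2 492.5]
bar -33 67 [ 60.1 489.  492.8]
bar -30 62 [ 59.6 489.9 493. ]
bar -27 77 [ 59.5 489.3 493.4]
bar -24 56 [ 59.1 490.4 493.1]
bar -21 44 [ 65.9 492.  492.9]
bar -18 36 [ 64.  491.8 492.7]
s28.png
y+ [(-58, 10), (-54, 7), (-50, 6), (-46, 7), (-42, 8), (-38, 6), (-34, 11), (-30, 4), (-26, 7), (-22, 10), (-18, 7), (-14, 7), (-10, 7), (-6, 8), (-2, 4), (2, 6), (6, 8), (10, 7), (14, 6), (18, 5), (22, 7), (26, 5), (30, 6), (34, 7), (38, 7), (42, 4), (46, 6), (50, 7), (54, 6), (58, 2)]
y- [(-58, 4), (-54, 6), (-50, 5), (-46, 4), (-42, 6), (-38, 4), (-34, 5), (-30, 3), (-26, 4), (-22, 5), (-18, 4), (-14, 4), (-10, 4), (-6, 4), (-2, 3), (2, 6), (6, 5), (10, 2), (14, 6), (18, 4), (22, 5), (26, 5), (30, 2), (34, 4), (38, 4), (42, 4), (46, 5), (50, 3), (54, 3)]
```

The lever measures home: slope 3.3° against the expected 3.0°, and z = 79.45 mm at x = 64 against 79.5. The halves have no gap and the arm is clear, so I hand in.

```bash
python3 - <<'E'
from h import *
st(); print(close_job())
E
```

```text
t 23.25 TCPm [-45.5   0.7 163.3] q [-6.4, 19.8, 84.2, 1.8, 80.5, -69.6] F_m [-0.21  0.18  0.3 ] g 0.0002
 toolx [-0.996 -0.     0.086] y [-0.  1. -0.] z [-0.086 -0.    -0.996]
the job is handed in; nothing more can be done
None
```

The mould is shut and latched, and I handed the job in at about 23 s; `close_job` reports no verdict.

- **Closing:** I pushed the loose half home until it met the stop at about 14 N.
- **Hooking the bail:** I gripped the bail at its bar, swung it over onto the keeper plate and drew it back. It stopped dead under the hook at x ≈ −26 mm, z ≈ 63 mm, with about 10 N.
- **Pressing the lever:** I pressed it over past centre and down until it met the home stop at about 22 N (wrist force of about 23 N in all). Then I backed away.

**Last checks:**
- **Lever:** With the arm clear, it lies at 3.3° (home is 3.0°), and its face is at z = 79.45 mm where 79.5 is expected.
- **Halves:** The depth picture shows no gap between them.
- **Bail:** The last close views show it still round the hook. I could not read its spring stretch directly, and my last depth check of the bar was blocked by the arm.
- **Other things:** They look unmoved in the last pictures. I did not measure their positions.

**What disagreed:** The shut fingertips ended about 34 mm short of the reported TCP. My first push therefore passed over the notch in the outer wall and touched nothing. I measured the offset with both cameras and used it for the rest of the job. The stop contact also showed my camera fit of the mould was about 1.4 mm off in x, which I corrected.

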